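# Set up the inspection shuttle and load it with salvaged transformers

## Task

Get the salvaged transformers under the inspection camera: first swing the red steady leg out until it clicks home in its end position, then pull the tray right out to its loading stop, and with it there set every transformer that lies on the bench upright and flat in a pocket of its own. Then push the loaded tray fully in under the camera to its stop, leaving the leg out and the other things on the bench where they are.

Things in the scene. Friction and masses are not known exactly. Their poses are not given: they have to be found in the camera images.
- base: grey base plate of the inspection shuttle, 110 x 340 mm, fixed on the bench; origin at the centre of its underside, its y runs along the slide from the loading end (-y) to the camera end (+y). A steel column (at x 105, y 70 mm, 215 mm high) carries an arm and a white camera head with ring light (diameter 76 mm, centred at x 0, y 70 mm; its underside 128 mm above the bench)
- leg (a joint): red steady leg, hinged about a vertical axis at the loading end of the base; 0 = folded across the end of the base (pointing along base +x), it swings towards base -y and clicks over a spring ball (felt as a hump at about 1.1 to 1.38) into its end detent against the stop at 1.571 rad, pointing along base -y. Lightly stiff (under 3 N at the post)
- leg_hinge (a point): point on the leg's vertical hinge axis, 45 mm above the bench, at base x -40, y -185 mm
- leg_grip (a point): the upright red round post at the leg's free end, 16 mm in diameter, top 65 mm above the bench, 105 mm from the hinge axis; the point is on its axis 45 mm above the bench, 20 mm below the post's top
- tray (a joint): sliding tray on the base, travel 0 to 0.180 m along base +y: 0 = loading stop (pulled right out over the steady leg's end), 0.180 = inspection stop, centred under the camera. It stays where it is left (about 2 N)
- tray_handle (a point): the tray's upright yellow paddle, 34 mm wide (base x), 10 mm thick (base y), its top 75 mm above the bench; the point is in its middle 65 mm above the bench. It stands 30 mm outside the tray's -y end wall
- tray_floor (a point): centre of the tray's floor (upper face, 35 mm above the bench), axes as the base's. The tray is 132 (x) x 160 (y) mm outside, blue walls and dividers 4 mm thick and 7 mm high above the floor, making 2 (x) by 3 (y) pockets, each 60 (x) x 48 (y) mm inside, their centres at x -32 and +32 mm, y -52, 0 and +52 mm from this point
- part1: salvaged ferrite transformer, black base, dark core and yellow winding, a block 38 (its x) x 32 (its y) x 30 mm high, 70 g; origin at the centre of its underside, z up. From 4 to 6 of the six are on the bench; None from the start means absent
- part2: salvaged ferrite transformer, black base, dark core and yellow winding, a block 38 (its x) x 32 (its y) x 30 mm high, 70 g; origin at the centre of its underside, z up. From 4 to 6 of the six are on the bench; None from the start means absent
- part3: salvaged ferrite transformer, black base, dark core and yellow winding, a block 38 (its x) x 32 (its y) x 30 mm high, 70 g; origin at the centre of its underside, z up. From 4 to 6 of the six are on the bench; None from the start means absent
- part4: salvaged ferrite transformer, black base, dark core and yellow winding, a block 38 (its x) x 32 (its y) x 30 mm high, 70 g; origin at the centre of its underside, z up. From 4 to 6 of the six are on the bench; None from the start means absent
- part5: salvaged ferrite transformer, black base, dark core and yellow winding, a block 38 (its x) x 32 (its y) x 30 mm high, 70 g; origin at the centre of its underside, z up. From 4 to 6 of the six are on the bench; None from the start means absent
- part6: salvaged ferrite transformer, black base, dark core and yellow winding, a block 38 (its x) x 32 (its y) x 30 mm high, 70 g; origin at the centre of its underside, z up. From 4 to 6 of the six are on the bench; None from the start means absent
- meter: bystander, leave alone: red handheld multimeter lying flat, 90 x 170 x 38 mm
- pump: bystander, leave alone: blue desoldering pump with yellow plunger lying flat, about 245 mm long
- spool: bystander, leave alone: small green-flanged solder spool, diameter 52 mm, 30 mm high
- flask: bystander, leave alone: small clear bottle with black cap, diameter 44 mm, 100 mm high
- cleaner: bystander, leave alone: round dark tip-cleaner tin, diameter 60 mm, 33 mm high
- partsbox: bystander, leave alone: clear parts box, 80 x 110 x 28 mm
- mug: bystander, leave alone: teal cup, diameter 70 mm, 75 mm high

How it is judged:
By the outcome, as a careful person would: the job done as asked, in the order asked, and still so for the second after the job is handed in, with the robot touching nothing.
Of part1, part2, part3, part4, part5, part6 only 4 to 6 are there at a start; the rules pass over those that are not, and their reading is None.
At some moment in a run one of part1, part2, part3, part4, part5, part6 may be knocked a few centimetres aside while the robot is not near it.
Once in a run the grip may slacken for a moment while it holds something.
It also fails if it takes over 210 s, if anything falls off the work surface, if the arm or the gripper's body presses on something with over 40 N, if the wrist force passes 120 N, or if a joint passes its speed limit or range.

## Robot

A 6-joint arm with a two-finger parallel gripper is mounted at the origin on the work surface. World frame = base frame: x ahead of the robot, y to its left, z up, the work surface at z = 0. Lengths are in mm, angles in rad, forces in N, time in s.
With the tool pointing down it reaches from about 300 to 750 mm from the base axis. Payload 8.5 kg.
Tool frame: the origin (TCP) lies at the centre of the arm's flange, where the gripper is bolted on; the fingertips stand 173 mm ahead of it and the grasp point (between the pads) lies 155 mm ahead of it; x points along the fingers, y is the direction in which the jaws open and shut, and the axes are right-handed (so a half turn about x gives the same grasp; the last joint's range is limited). The gripper opens to 85 mm and grips with 20 to 120 N. Pads are 22 mm wide; open, the fingers measure 114 mm over their backs; the gripper's body (76 mm by 85 mm) begins 54 mm behind the grasp point. The pads swing forward as they close: fully open they stand 13 mm farther back than shut.
Start: joints at [-0.215, 0.381, 1.297, -0, 1.464, -0.215], TCP at [549.983, 0.001, 404.722] pointing down, gripper open.
Joint ranges: [-3.11, 3.11], [-0.89, 2.33], [0.22, 2.48], [-1.42, 4.56], [0.17, 2.85], [-2.88, 2.88]. Speed limits (rad/s): [2.39, 2.39, 3.14, 3.14, 3.14, 3.14].

## Interface

Orientations are given as a unit quaternion [x, y, z, w].
In Python, from bench import status, viewer, bot, silhouettes gives the robot as it stands.
- The arm moves only by the tool play_rows, never from a script. Its argument "motion" is a list of rows, each a list of 7 numbers: the finger opening in m, from 0 to 0.0854, then the shift along the tool's x, y, z in m, then the turn, a rotation vector about the tool's x, y, z in rad. In form: [[claw, x, y, z, rx, ry, rz], ...]. A call has 1 to 20 rows; each row is the pose to reach, as a shift and turn from the pose commanded when the call began, along the tool's axes at that moment; what a row does not reach only later rows make up. A row lasts 1/10 s, in which the tool goes at most 50 mm and 8.59 degrees, less where a joint would pass 70% of its speed; a pose out of reach is approached as far as the arm can. A call with a gripper value outside its range is refused whole. The fingers move at their own pace and stop on an object; "grip_force" is the grip in N (left out, the last holds). Time passes only in rows, so rows that repeat a pose let the fingers close. It gives the time, the measured TCP pose, the force and the opening at its end, in the units of the state.
- status.get_obs(): the state, without advancing time (a new reading comes with each control period).
- viewer.read_camera(name): name is "scene" or "side" or "wrist"; returns (picture, depth): 480x640x3 uint8, red, green, blue; 480x640 float32, mm along the optical axis (not along the pixel's ray), 0 where there is no reading.
- viewer.get_calibration(name): a dict with "fx", "fy", "cx", "cy" (pixels), "rvec" (rotation vector, rad) and "tvec" (3), from world to camera coordinates, as OpenCV has them. Camera axes: x right, y down, z forward; pixel columns grow to the right and rows downward; lengths in mm; the calibration is good to about 2 mm. The wrist camera is an equidistant fisheye: a pixel r from the principal point sees the ray r / f radians off the axis. A picture is of the moment at which its call begins: read the wrist's pose just before it. get_calibration takes no time and is no camera call; for the wrist camera it gives the pose at the moment of the call.
- bot.finish_job(): hands the job in, once; it reports no verdict.
Trained networks look in the newest picture that a camera, given by its name, has taken for a name from the list of things; names that differ only in an ending like _2 or _b are one class to them, and where a whole thing is asked for, a point or a joint stands for the part that bears it (a point fixed in the world has none). Each returns a list of dicts, best first, with "conf" (0 to 1); they miss things now and then, are a little off and sometimes report something else, mostly with a low value. They report only what shows in the picture. A call takes as long as a camera call.
- silhouettes(camera, target): "mask" (480x640 bool, what is visible of it) and "box" ([left, top, right, bottom] in pixels, round what is visible of it).
The state is a dict: "clock": time; "joints": joint angles; "dq": joint speeds; "effort": joint torques, N m; "tool_pos": TCP position; "orientation": TCP orientation; "wrist_force": force on the tool from outside, world axes, zero at the start; "wrist_torque": the same for the moment, N m; "gripper_width": finger opening in mm.
Only numpy, scipy, OpenCV 4.12 (cv2) and the standard library are available. Lean on these libraries where they do the work, as an engineer would, in place of code of your own. Each camera call takes 0.05 s, during which the arm holds its last target.

## Working session

There is one attempt and no reset: what is moved stays moved. The work goes in short steps, Python scripts to look and compute and a tool call to move; the robot and the scene stay as the last step left them, time stands still between calls to the robot, and variables do not carry over. Pictures are saved under pics/ and viewed, and the job is handed in when it is done.

Besides the shell and the picture viewer there is one more tool, called after ">>>" as name(argument=value, ...), one argument or row to a line, values as JSON. play_rows: Moves the arm, as the interface text tells. Its arguments: {"type":"object","properties":{"motion":{"type":"array"},"grip_force":{"type":"number"}},"required":["motion"]}

```bash
ls; mkdir -p pics; python3 - <<'E'
from bench import status, viewer
import cv2
print(status.get_obs())
for n in ["scene","side","wrist"]:
    p,d=viewer.read_camera(n); cv2.imwrite(f"pics/{n}0.png",p[:,:,::-1])
    print(n,viewer.get_calibration(n))
E
```

```text
pics
{'clock': 0.0, 'joints': array([-2.15267935e-01,  3.81211836e-01,  1.29830562e+00, -8.50174027e-06,
        1.46364710e+00, -2.15299369e-01]), 'dq': array([-0.00045801,  0.00042911,  0.00138909,  0.00065805, -0.00095862,
        0.00096386]), 'effort': array([-1.00240642e-03, -4.48466885e+01, -2.31285810e+01, -2.87182611e-04,
        4.73836102e-03,  1.77242771e-05]), 'tool_pos': array([5.49944881e+02, 2.66248991e-02, 4.04087956e+02]), 'orientation': array([ 0.49968929,  0.50047417, -0.50029423,  0.49954169]), 'wrist_force': array([ 0.50203372,  0.11781293, -0.24531562]), 'wrist_torque': array([ 0.01525484, -0.03225402,  0.00480221]), 'gripper_width': 84.8986354709572}
scene {'fx': 487.43935284885373, 'fy': 487.43935284885373, 'cx': 320.9697354037627, 'cy': 242.8878299989646, 'rvec': array([ 2.03936939,  1.38222258, -0.51899344]), 'tvec': array([-239.74620376, -313.98138102, 1738.68302573])}
side {'fx': 481.75473247241956, 'fy': 481.75473247241956, 'cx': 318.8268477883472, 'cy': 239.41569489317976, 'rvec': array([ 0.62636941, -2.41801265,  1.44206983]), 'tvec': array([ 503.15737744,  203.85039192, 1234.83147088])}
wrist {'fx': 371.64829954431775, 'fy': 371.64829954431775, 'cx': 322.68183622398925, 'cy': 242.8535714760288, 'rvec': array([-2.86979782e+00,  4.01555967e-04,  2.46097712e-03]), 'tvec': array([-550.17876034,  -35.17626755,  378.66287811])}
```

View pics/scene0.png

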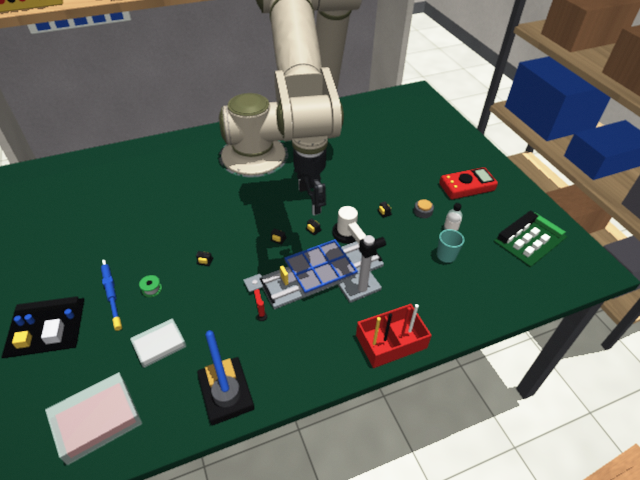

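View pics/side0.png

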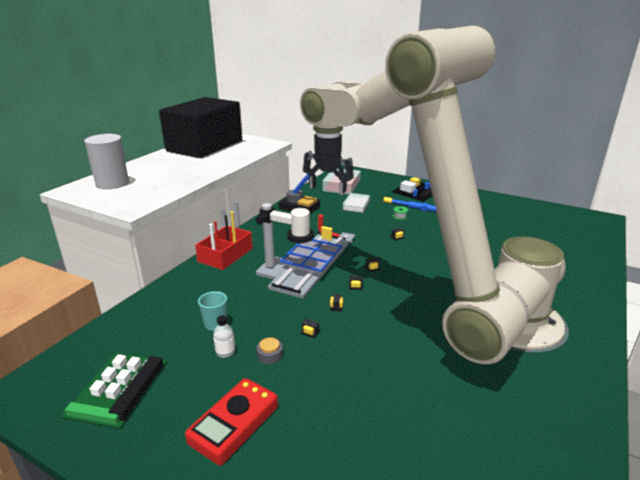

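View pics/wrist0.png

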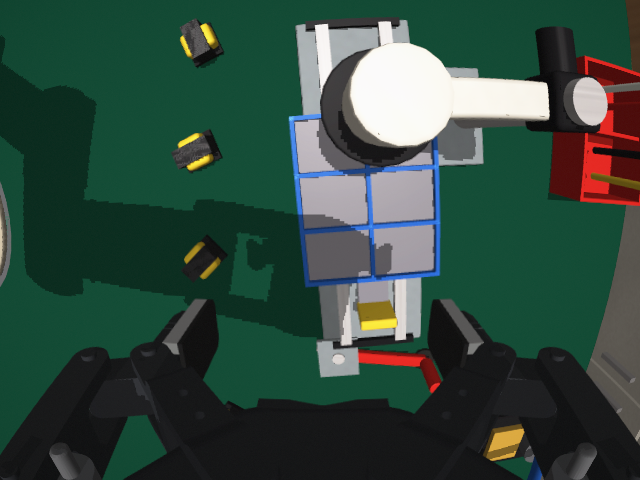

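```bash
cat > h.py <<'E'
import numpy as np, cv2
from bench import status, viewer, silhouettes
from scipy.spatial.transform import Rotation as Ro
def cap(n):
    c=viewer.get_calibration(n); p,d=viewer.read_camera(n); return p,d,c
def rays(n,c,u,v):
    u=np.asarray(u,float);v=np.asarray(v,float)
    x=(u-c['cx'])/c['fx'];y=(v-c['cy'])/c['fy']
    if n=='wrist':
        r=np.hypot(x,y);k=np.where(r>1e-9,np.tan(r)/np.maximum(r,1e-9),1);x=x*k;y=y*k
    return np.stack([x,y,np.ones_like(x)],-1)
def world(n,c,u,v,d):
    X=rays(n,c,u,v)*np.asarray(d)[...,None]
    R=Ro.from_rotvec(c['rvec']).as_matrix()
    return (X-c['tvec'])@R
def onz(n,c,u,v,z):
    R=Ro.from_rotvec(c['rvec']).as_matrix();r=rays(n,c,u,v)@R;o=-c['tvec']@R
    return o+r*((z-o[2])/r[...,2])[...,None]
def cloud(n,c,d):
    v,u=np.mgrid[:480,:640];return world(n,c,u,v,d)
def proj(n,c,P):
    R=Ro.from_rotvec(c['rvec']).as_matrix();X=np.atleast_2d(P)@R.T+c['tvec']
    x=X[:,0]/X[:,2];y=X[:,1]/X[:,2]
    if n=='wrist':
        r=np.hypot(X[:,0],X[:,1]);th=np.arctan2(r,X[:,2]);k=th/np.maximum(r,1e-9);x=X[:,0]*k;y=X[:,1]*k
    return np.stack([x*c['fx']+c['cx'],y*c['fy']+c['cy']],-1)
E
python3 - <<'E'
from h import *
for n in ["scene","side","wrist"]:
    p,d,c=cap(n); np.savez(f"{n}0.npz",p=p,d=d,**c)
    W=cloud(n,c,d)
    L=silhouettes(n,"part1")
    print(n)
    for l in L:
        m=l['mask']&(d>0)
        if m.sum()<5: print(l['conf'],l['box']);continue
        P=W[m]; P=P[P[:,2]>4] if (P[:,2]>4).any() else P
        print(round(l['conf'],2),np.round(l['box']),m.sum(),P.mean(0).round(),P.min(0).round(),P.max(0).round())
s=[]
c=np.load('side0.npz');p=c['p'][220:345,280:420];cv2.imwrite('pics/sidez.png',cv2.resize(p[:,:,::-1],None,fx=5,fy=5,interpolation=cv2.INTER_CUBIC)[:600])
c=np.load('scene0.npz');p=c['p'][190:330,190:400];cv2.imwrite('pics/scenez.png',cv2.resize(p[:,:,::-1],None,fx=3.8,fy=3.8,interpolation=cv2.INTER_CUBIC))
E
```

```text
scene
0.61 [271. 225. 285. 244.] 191 [427. -55.  22.] [380. -76.   4.] [444. -30.  36.]
0.57 [193. 249. 214. 268.] 215 [ 434. -277.   23.] [ 407. -299.    4.] [ 450. -252.   38.]
0.47 [306. 219. 319. 236.] 162 [428.  57.  23.] [400.  40.   4.] [447.  76.  39.]
side
0.72 [315. 217. 325. 230.] 38 [ 667. -173.   40.] [ 662. -181.    6.] [ 678. -163.   63.]
0.59 [368. 257. 379. 271.] 161 [418. -41.  20.] [400. -67.   4.] [440. -26.  32.]
0.57 [346. 278. 363. 291.] 196 [419.  72.  21.] [401.  49.   4.] [440.  89.  34.]
0.55 [304. 320. 319. 335.] 266 [429. 308.  20.] [412. 285.   4.] [452. 320.  32.]
0.5 [330. 296. 343. 308.] 162 [422. 186.  21.] [407. 161.   4.] [439. 200.  33.]
wrist
0.93 [177. 236. 228. 278.] 1242 [427. -48.  24.] [403. -70.   4.] [447. -27.  32.]
0.91 [177.  18. 226.  66.] 1412 [431. 172.  24.] [410. 151.   4.] [450. 198.  32.]
0.82 [173. 129. 221. 172.] 1349 [428.  62.  25.] [404.  41.   4.] [447.  83.  32.]
0.59 [330. 350. 441. 391.] 1482 [ 639. -172.   22.] [ 562. -191.    4.] [684.  17. 309.]
0.43 [224. 401. 246. 414.] 128 [ 436. -246.   20.] [ 423. -262.    4.] [531.  10. 310.]
```

View pics/sidez.png

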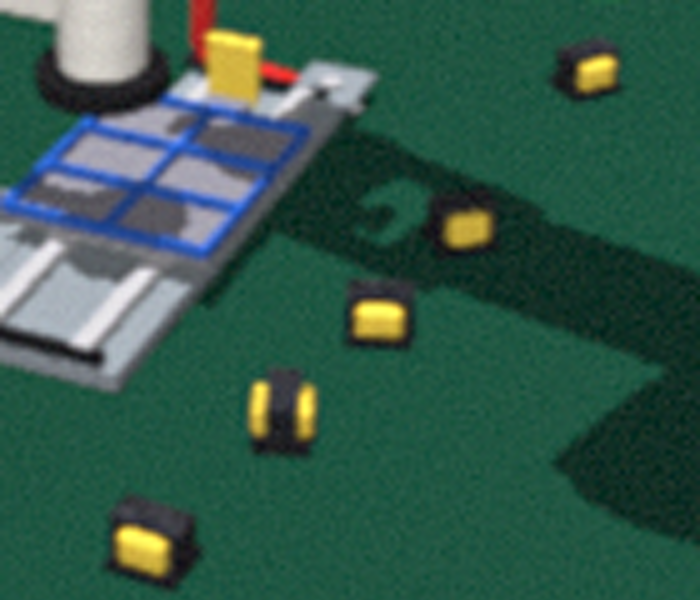

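View pics/scenez.png

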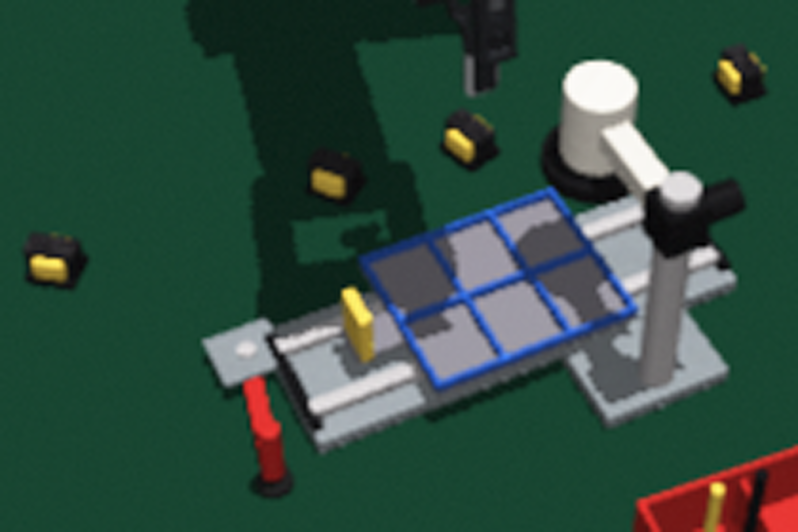

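```bash
python3 - <<'E'
from h import *
f=np.load('wrist0.npz');c={k:f[k] for k in f.files};p=c['p'];d=c['d']
W=cloud('wrist',c,d)
q=np.array([[306,286],[439,276],[290,118],[338,359],[318,343],[359,376]])
print(onz('wrist',c,q[:,0],q[:,1],42.).round(1))
hsv=cv2.cvtColor(p,cv2.COLOR_RGB2HSV)
blue=(hsv[...,0]>105)&(hsv[...,0]<125)&(hsv[...,1]>150)&(hsv[...,2]>80)
P=W[blue&(abs(W[...,2]-42)<8)&(W[...,0]<720)]
print(len(P),P.mean(0),np.median(P[:,2]))
r=cv2.minAreaRect(P[:,:2].astype(np.float32));print(r)
# yellow paddle
y=(hsv[...,0]>20)&(hsv[...,0]<33)&(hsv[...,1]>150)
P=W[y&(W[...,2]>60)&(W[...,2]<85)];print('paddle',P.mean(0),cv2.minAreaRect(P[:,:2].astype(np.float32)))
red=((hsv[...,0]<6)|(hsv[...,0]>174))&(hsv[...,1]>180)&(W[...,1]<-100)&(W[...,2]<80)
P=W[red];print(len(P),P.min(0),P.max(0)); T=P[P[:,2]>58];print('post',len(T),T.mean(0) if len(T) else 0)
pl=p[...,0].astype(int);g=(hsv[...,1]<40)&(abs(W[...,2]-18)<30)
for n in['scene','side']:
    f=np.load(n+'0.npz');c={k:f[k] for k in f.files};p=c['p'];W=cloud(n,c,c['d']);hsv=cv2.cvtColor(p,cv2.COLOR_RGB2HSV)
    red=((hsv[...,0]<6)|(hsv[...,0]>174))&(hsv[...,1]>180)&(W[...,1]<-100)&(W[...,1]>-250)&(W[...,0]>500)&(W[...,0]<750)&(W[...,2]<90)
    P=W[red];print(n,len(P),P.min(0).round(),P.max(0).round());T=P[P[:,2]>55];print(T.mean(0).round(1))
    y=(hsv[...,0]>20)&(hsv[...,0]<33)&(hsv[...,1]>150)&(W[...,0]>520)&(W[...,0]<700)&(abs(W[...,1]+110)<60)
    P=W[y];print('paddle',P.mean(0).round(1),P.min(0).round(),P.max(0).round())
E
```

```text
[[ 534.4  -68.1   42. ]
 [ 665.1  -58.9   42. ]
 [ 521.8   89.    42. ]
 [ 566.6 -152.    42. ]
 [ 545.6 -131.9   42. ]
 [ 589.8 -175.    42. ]]
3759 [ 5.89499670e+02 -1.87883884e-01  4.13404818e+01] 41.61595250885006
((592.492431640625, 16.246841430664062), (132.3302764892578, 159.96112060546875), 4.754738807678223)
paddle [642.14642357 -67.94892554  71.44657739] ((725.2103881835938, -26.95569610595703), (312.5105285644531, 19.51409912109375), 27.645952224731445)
1228 [ 590.59777896 -195.16297251   -2.09629773] [ 681.59321801 -161.27349611   66.06004896]
post 113 [ 668.50329607 -176.39417779   62.95636621]
scene 160 [ 584. -190.   -2.] [ 680. -162.   70.]
[ 672.1 -182.2   64.1]
paddle [605.4 -95.5  58.5] [ 527. -101.    1.] [619. -73.  80.]
side 58 [ 588. -181.    9.] [ 673. -139.   65.]
[ 667.9 -174.6   61.1]
paddle [597.  -87.8  58.8] [ 582. -101.   37.] [617. -80.  75.]
```

```bash
cat >> h.py <<'E'
import json
R0=Ro.from_quat([.5,.5,-.5,.5])
def load(): return json.load(open('cmd.json'))
def plan(wps,claw0=None,save=True,maxstep=36,maxdeg=6):
    """wps: list of (x,y,z,yaw_rad,claw_mm,nrows or None[=auto]) ; prints rows"""
    cur=load(); p0=np.array(cur[:3]);y0=cur[3]; R=Ro.from_euler('z',y0)*R0
    rows=[];pp=p0.copy();yy=y0
    for (x,y,z,yaw,claw,n) in wps:
        t=np.array([x,y,z],float)
        k=n or max(1,int(np.ceil(max(np.linalg.norm(t-pp)/maxstep,abs(yaw-yy)/np.radians(maxdeg)))))
        for i in range(1,k+1):
            q=pp+(t-pp)*i/k; w=yy+(yaw-yy)*i/k
            s=R.inv().apply(q-p0)/1000
            rows.append([round(claw/1000,3)]+[round(float(a),4)+0. for a in s]+[round(-(w-y0),3)+0.,0,0])
        pp=t;yy=yaw
    print(len(rows),'rows');print(json.dumps(rows))
    l=rows[-1]; e=p0+R.apply(np.array(l[1:4])*1000)
    if save: json.dump([*e.tolist(),y0-l[4]],open('cmd.json','w'))
def meas():
    o=status.get_obs();r=(Ro.from_quat(o['orientation'])*R0.inv())
    print('t',round(o['clock'],2),'pos',o['tool_pos'].round(1),'yawdeg',r.as_rotvec(degrees=True).round(2),'F',o['wrist_force'].round(1),'w',round(o['gripper_width'],1),'j',o['joints'].round(2))
E
echo '[549.98,0,404.7,0]'>cmd.json
python3 - <<'E'
from h import *
f=np.load('wrist0.npz');c={k:f[k] for k in f.files};p=c['p'];d=c['d'];W=cloud('wrist',c,d)
for u,v in [(338,359),(325,350),(352,368),(330,315),(340,341),(395,358),(380,341),(422,352)]: print(u,v,p[v,u],W[v,u].round(1))
m=(abs(W[...,0]-610)<120)&(W[...,1]<-85)&(W[...,1]>-220)
z=W[m][:,2];print(np.histogram(z,bins=np.arange(-5,80,3)))
cal=viewer.get_calibration('wrist');Rc=Ro.from_rotvec(cal['rvec']).as_matrix();print(-cal['tvec']@Rc,Rc)
cv2.imwrite('pics/wz.png',cv2.resize(p[270:420,290:470,::-1],None,fx=4,fy=4))
E
```

```text
338 359 [222 216 214] [ 567.7 -166.9   19.5]
325 350 [166 172 174] [ 553.  -157.    15.8]
352 368 [163 169 171] [ 584.2 -181.9   16.3]
330 315 [95 98 98] [ 558.3 -113.7   13.4]
340 341 [135 131 129] [ 569.5 -143.6   18.4]
395 358 [236  44  37] [ 634.3 -171.8   12.9]
380 341 [34 34 36] [ 613.5 -143.1   20.8]
422 352 [43 43 41] [ 668.9 -170.8    4.1]
(array([ 130, 8130,  300,  140,   91,  979, 2153, 1120, 1292,  322,   17,
         24,   47,  121,   68,   71,   73,   64,   71,   67,   83,   78,
         93,  106,   56,   76,  321,    5]), array([-5, -2,  1,  4,  7, 10, 13, 16, 19, 22, 25, 28, 31, 34, 37, 40, 43,
       46, 49, 52, 55, 58, 61, 64, 67, 70, 73, 76, 79]))
[550.86624205  67.48523794 373.68790234] [[ 9.99999615e-01 -5.04781559e-04 -7.18244588e-04]
 [-2.93263503e-04 -9.63236229e-01  2.68655691e-01]
 [-8.27451647e-04 -2.68655377e-01 -9.63236006e-01]]
```

View pics/wz.png

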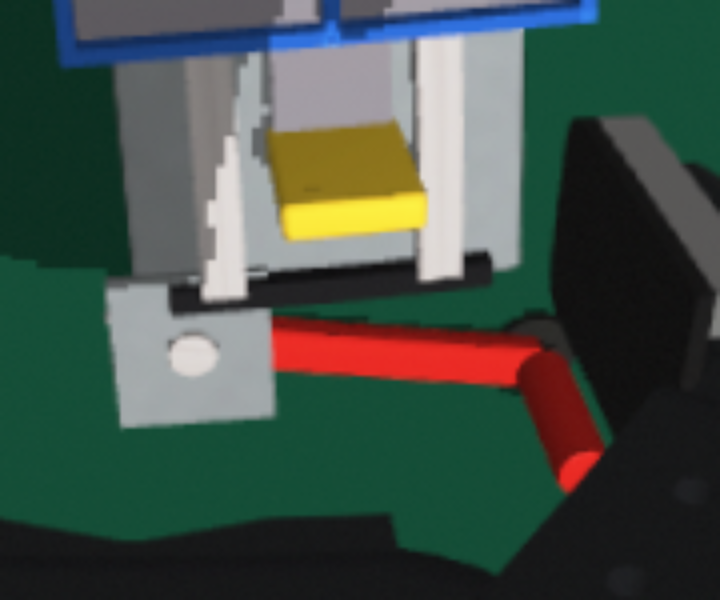

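```bash
python3 - <<'E'
from h import *
plan([(672,-178,300,np.radians(84),45,None)])
E
```

```text
14 rows
[[0.045, 0.0075, 0.0087, 0.0127, -0.105, 0, 0], [0.045, 0.015, 0.0174, 0.0254, -0.209, 0, 0], [0.045, 0.0224, 0.0261, 0.0381, -0.314, 0, 0], [0.045, 0.0299, 0.0349, 0.0509, -0.419, 0, 0], [0.045, 0.0374, 0.0436, 0.0636, -0.524, 0, 0], [0.045, 0.0449, 0.0523, 0.0763, -0.628, 0, 0], [0.045, 0.0523, 0.061, 0.089, -0.733, 0, 0], [0.045, 0.0598, 0.0697, 0.1017, -0.838, 0, 0], [0.045, 0.0673, 0.0784, 0.1144, -0.942, 0, 0], [0.045, 0.0748, 0.0872, 0.1271, -1.047, 0, 0], [0.045, 0.0823, 0.0959, 0.1399, -1.152, 0, 0], [0.045, 0.0897, 0.1046, 0.1526, -1.257, 0, 0], [0.045, 0.0972, 0.1133, 0.1653, -1.361, 0, 0], [0.045, 0.1047, 0.122, 0.178, -1.466, 0, 0]]
```

>>> play_rows(
  motion=[
    [0.045,0.105,0.122,0.178,-1.466,0,0],
    [0.045,0.105,0.122,0.178,-1.466,0,0],
    [0.045,0.105,0.122,0.178,-1.466,0,0],
    [0.045,0.105,0.122,0.178,-1.466,0,0],
    [0.045,0.105,0.122,0.178,-1.466,0,0],
    [0.045,0.105,0.122,0.178,-1.466,0,0],
    [0.045,0.105,0.122,0.178,-1.466,0,0],
    [0.045,0.105,0.122,0.178,-1.466,0,0],
    [0.045,0.105,0.122,0.178,-1.466,0,0],
    [0.045,0.105,0.122,0.178,-1.466,0,0],
    [0.045,0.105,0.122,0.178,-1.466,0,0],
    [0.045,0.105,0.122,0.178,-1.466,0,0],
    [0.045,0.105,0.122,0.178,-1.466,0,0],
  ],
)

```text
clock: 1.75
tool_pos: [672.0, -178.0, 299.7]
orientation: [0.038, 0.706, -0.038, 0.706]
wrist_force: [-0.0, -1.1, 0.1]
gripper_width: 45.0
```

```bash
python3 - <<'E'
from h import *
meas()
p,d,c=cap('wrist');cv2.imwrite('pics/w1.png',p[:,:,::-1])
W=cloud('wrist',c,d);hsv=cv2.cvtColor(p,cv2.COLOR_RGB2HSV)
red=((hsv[...,0]<6)|(hsv[...,0]>174))&(hsv[...,1]>180)&(abs(W[...,0]-672)<40)&(abs(W[...,1]+178)<40)&(abs(W[...,2]-65)<3)
P=W[red];print(len(P),P.mean(0),P.min(0),P.max(0))
hh=(abs(W[...,0]-567)<20)&(abs(W[...,1]+167)<20)&(abs(W[...,2]-20)<3)&(p.min(-1)>195);
print(hh.sum(),W[hh].mean(0) if hh.any() else '')
E
```

```text
t 1.75 pos [ 672.  -178.   299.7] yawdeg [1.000e-02 0.000e+00 8.386e+01] F [-0.  -1.1  0.1] w 45.0 j [-0.43  0.72  1.   -0.    1.43 -1.89]
522 [ 670.91882101 -179.96803998   64.54637993] [ 663.75147347 -187.60308064   62.05870196] [ 678.71887923 -172.50063134   66.66132712]
0
```

View pics/w1.png

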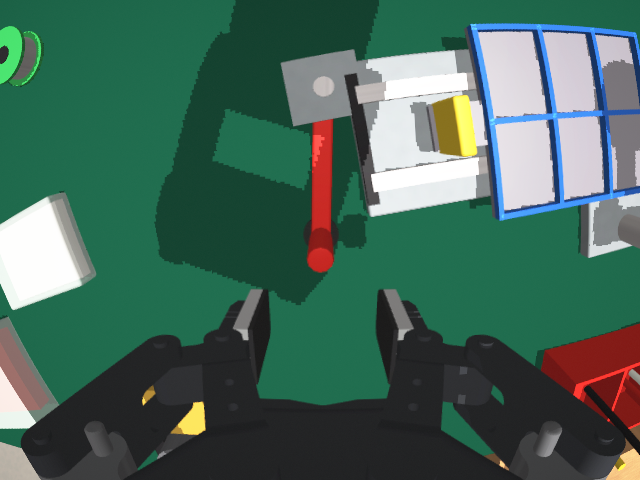

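```bash
python3 - <<'E'
from h import *
json.dump([672,-178,299.7+.3,np.radians(84)],open('cmd.json','w'))
p,d,c=cap('wrist');W=cloud('wrist',c,d)
print(W[86,323],onz('wrist',c,323.,86.,19.5))
h=onz('wrist',c,323.,86.,19.5)[:2]
post=np.array([671,-180]);v=post-h;print(np.hypot(*v),np.degrees(np.arctan2(v[1],v[0])))
hsv=cv2.cvtColor(p,cv2.COLOR_RGB2HSV)
blue=(hsv[...,0]>105)&(hsv[...,0]<125)&(hsv[...,1]>150)&(hsv[...,2]>80)&(abs(W[...,2]-42)<8)
print(cv2.minAreaRect(W[blue][:,:2].astype(np.float32)))
E
```

```text
[ 567.54226659 -167.07001675   18.92461585] [ 567.62846708 -167.08032693   19.5       ]
104.17577343246485 -7.124051177231714
((592.5985107421875, 15.9931640625), (132.4107208251953, 161.39651489257812), 4.849678993225098)
```

>>> play_rows(
  motion=[
    [0.045,0.05,-0.002,-0.001,0,0,0],
    [0.045,0.097,-0.002,-0.001,0,0,0],
    [0.045,0.097,-0.002,-0.001,0,0,0],
    [0,0.097,-0.002,-0.001,0,0,0],
    [0,0.097,-0.002,-0.001,0,0,0],
    [0,0.097,-0.002,-0.001,0,0,0],
    [0,0.097,-0.002,-0.001,0,0,0],
    [0,0.097,-0.002,-0.001,0,0,0],
  ],
  grip_force=30,
)

```text
clock: 2.65
tool_pos: [671.4, -180.1, 205.9]
orientation: [0.036, 0.704, -0.038, 0.708]
wrist_force: [1.1, 0.2, 6.1]
gripper_width: 15.1
```

```bash
python3 - <<'E'
from h import *
meas()
y0=np.radians(84);R=Ro.from_euler('z',y0)*R0
e=np.array([672,-178,300])+R.apply([97,-2,-1]);print(e)
json.dump([*e,y0],open('cmd.json','w'))
w=[]
h=np.array([567.6,-167.1]);a0=-7.1;N=20
for i in range(1,N+1):
    a=a0+(-85.2-a0)*i/N; q=h+105*np.array([np.cos(np.radians(a)),np.sin(np.radians(a))])
    w.append((q[0],q[1],203,np.radians(84+(4.8-84)*i/N),0,1))
plan(w,save=False)
E
```

```text
t 2.65 pos [ 671.4 -180.1  205.9] yawdeg [-0.34 -0.15 83.99] F [1.1 0.2 6.1] w 15.1 j [-0.43  0.8   1.1   0.    1.23 -1.9 ]
[ 670.79642118 -179.88451533  203.        ]
20 rows
[[0.0, 0.0, -0.0072, 0.0006, 0.069, 0, 0], [0.0, 0.0, -0.0143, -0.0002, 0.138, 0, 0], [0.0, 0.0, -0.0214, -0.0016, 0.207, 0, 0], [0.0, 0.0, -0.0283, -0.0034, 0.276, 0, 0], [0.0, 0.0, -0.0351, -0.0057, 0.346, 0, 0], [0.0, 0.0, -0.0417, -0.0084, 0.415, 0, 0], [0.0, 0.0, -0.0481, -0.0116, 0.484, 0, 0], [0.0, 0.0, -0.0542, -0.0153, 0.553, 0, 0], [0.0, 0.0, -0.0602, -0.0193, 0.622, 0, 0], [0.0, 0.0, -0.0658, -0.0237, 0.691, 0, 0], [0.0, 0.0, -0.0711, -0.0285, 0.76, 0, 0], [0.0, 0.0, -0.0761, -0.0337, 0.829, 0, 0], [0.0, 0.0, -0.0807, -0.0391, 0.898, 0, 0], [0.0, 0.0, -0.0849, -0.0449, 0.968, 0, 0], [0.0, 0.0, -0.0887, -0.051, 1.037, 0, 0], [0.0, 0.0, -0.0921, -0.0572, 1.106, 0, 0], [0.0, 0.0, -0.0951, -0.0638, 1.175, 0, 0], [0.0, 0.0, -0.0976, -0.0705, 1.244, 0, 0], [0.0, 0.0, -0.0996, -0.0773, 1.313, 0, 0], [0.0, 0.0, -0.1012, -0.0843, 1.382, 0, 0]]
```

>>> play_rows(
  motion=[
    [0.0,0.0,-0.0072,0.0006,0.069,0,0],
    [0.0,0.0,-0.0143,-0.0002,0.138,0,0],
    [0.0,0.0,-0.0214,-0.0016,0.207,0,0],
    [0.0,0.0,-0.0283,-0.0034,0.276,0,0],
    [0.0,0.0,-0.0351,-0.0057,0.346,0,0],
    [0.0,0.0,-0.0417,-0.0084,0.415,0,0],
    [0.0,0.0,-0.0481,-0.0116,0.484,0,0],
    [0.0,0.0,-0.0542,-0.0153,0.553,0,0],
    [0.0,0.0,-0.0602,-0.0193,0.622,0,0],
    [0.0,0.0,-0.0658,-0.0237,0.691,0,0],
    [0.0,0.0,-0.0711,-0.0285,0.76,0,0],
    [0.0,0.0,-0.0761,-0.0337,0.829,0,0],
    [0.0,0.0,-0.0807,-0.0391,0.898,0,0],
    [0.0,0.0,-0.0849,-0.0449,0.968,0,0],
    [0.0,0.0,-0.0887,-0.051,1.037,0,0],
    [0.0,0.0,-0.0921,-0.0572,1.106,0,0],
    [0.0,0.0,-0.0951,-0.0638,1.175,0,0],
    [0.0,0.0,-0.0976,-0.0705,1.244,0,0],
    [0.0,0.0,-0.0996,-0.0773,1.313,0,0],
    [0.0,0.0,-0.1012,-0.0843,1.382,0,0],
  ],
)

```text
clock: 4.65
tool_pos: [576.5, -272.0, 205.7]
orientation: [0.479, 0.518, -0.479, 0.522]
wrist_force: [-1.0, 0.7, 10.5]
gripper_width: 15.1
```

```bash
python3 - <<'E'
from h import *
meas()
y0=np.radians(84);R=Ro.from_euler('z',y0)*R0
e=np.array(load()[:3])+R.apply([0,-101.2,-84.3]);print(e)
json.dump([*e,y0-1.382],open('cmd.json','w'))
E
```

```text
t 4.65 pos [ 576.5 -272.   205.7] yawdeg [-0.19 -0.2   4.67] F [-1.   0.7 10.5] w 15.1 j [-0.63  0.72  1.3  -0.    1.12 -0.71]
[ 576.37994492 -271.71838169  203.        ]
```

>>> play_rows(
  motion=[
    [0,0,-0.003,0,0,0,0],
    [0,0,-0.006,0,0,0,0],
    [0,0,-0.008,0,0,0,0],
    [0,0,-0.008,0,0,0,0],
  ],
)

```text
clock: 5.05
tool_pos: [572.2, -271.9, 206.0]
orientation: [0.482, 0.515, -0.476, 0.526]
wrist_force: [29.3, 4.1, -3.1]
gripper_width: 15.1
```

>>> play_rows(
  motion=[
    [0,0,0.004,0,0,0,0],
    [0,0,0.004,0,0,0,0],
    [0.04,0,0.004,0,0,0,0],
    [0.04,0,0.004,0,0,0,0],
    [0.04,0,0.004,0,0,0,0],
    [0.04,-0.05,0.004,0,0,0,0],
    [0.04,-0.1,0.004,0,0,0,0],
    [0.04,-0.14,0.004,0,0,0,0],
    [0.04,-0.14,0.004,0,0,0,0],
  ],
)

```text
clock: 5.95
tool_pos: [572.4, -272.1, 349.1]
orientation: [0.479, 0.517, -0.478, 0.524]
wrist_force: [0.8, -0.7, 0.4]
gripper_width: 39.9
```

```bash
python3 - <<'E'
from h import *
meas()
y0=load()[3];R=Ro.from_euler('z',y0)*R0
e=np.array(load()[:3])+R.apply([-140,4,0]);print(e,y0)
json.dump([*e,y0],open('cmd.json','w'))
p,d,c=cap('wrist');cv2.imwrite('pics/w2.png',p[:,:,::-1])
W=cloud('wrist',c,d);hsv=cv2.cvtColor(p,cv2.COLOR_RGB2HSV)
red=((hsv[...,0]<6)|(hsv[...,0]>174))&(hsv[...,1]>180)&(abs(W[...,0]-576)<40)&(abs(W[...,1]+272)<40)&(abs(W[...,2]-65)<3)
P=W[red];print(len(P),P.mean(0) if len(P) else 0)
y=(hsv[...,0]>20)&(hsv[...,0]<33)&(hsv[...,1]>150)&(W[...,2]>72)&(W[...,2]<80)&(abs(W[...,0]-600)<60)&(W[...,1]>-150)
P=W[y];print('paddle',P.mean(0),cv2.minAreaRect(P[:,:2].astype(np.float32)))
E
```

```text
t 5.95 pos [ 572.4 -272.1  349.1] yawdeg [-0.4  -0.49  4.81] F [ 0.8 -0.7  0.4] w 39.9 j [-0.63  0.57  1.14 -0.    1.42 -0.71]
[ 580.3658155  -271.38247148  343.        ] 0.08407657167523697
360 [ 575.92819577 -270.77743128   64.47835853]
paddle [nan nan nan] ((0.0, 0.0), (0.0, 0.0), 0.0)<stdin>:11: RuntimeWarning: Mean of empty slice.
  ret = um.true_divide(
```

View pics/w2.png

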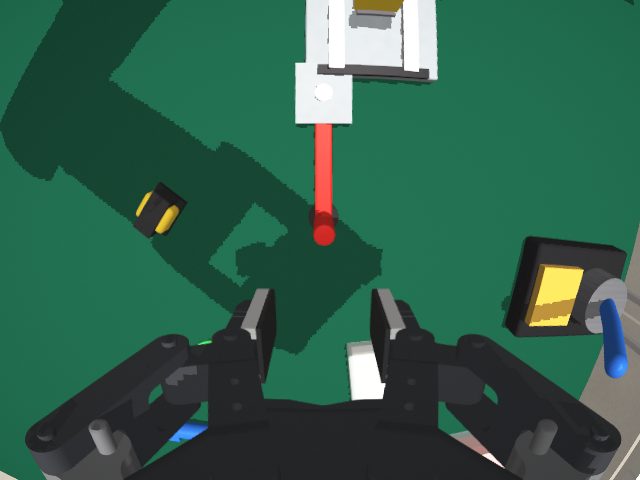

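```bash
python3 - <<'E'
from h import *
meas()
E
```

```text
t 6.0 pos [ 572.2 -272.   345.6] yawdeg [-0.2  -0.24  4.8 ] F [-0.  -0.3 -0.8] w 40.5 j [-0.63  0.57  1.15 -0.    1.42 -0.71]
```

>>> play_rows(
  motion=[
    [0.02,0,0,0,0,0,0],
    [0.02,0,0,0,0,0,0],
    [0.02,0,0,0,0,0,0],
  ],
)

```text
clock: 6.3
tool_pos: [572.3, -272.1, 341.3]
orientation: [0.478, 0.521, -0.479, 0.52]
wrist_force: [-0.5, -1.4, 0.1]
gripper_width: 20.1
```

>>> play_rows(
  motion=[
    [0.07,0.02,0.044,-0.175,0,0,0],
    [0.07,0.02,0.044,-0.175,0,0,0],
    [0.07,0.02,0.044,-0.175,0,0,0],
    [0.07,0.02,0.044,-0.175,0,0,0],
    [0.07,0.02,0.044,-0.175,0,0,0],
    [0.07,0.02,0.044,-0.175,0,0,0],
    [0.07,0.02,0.044,-0.175,0,0,0],
  ],
)

```text
clock: 7.0
tool_pos: [601.5, -95.0, 322.4]
orientation: [0.479, 0.52, -0.479, 0.52]
wrist_force: [-0.6, -0.3, -0.1]
gripper_width: 69.7
```

```bash
python3 - <<'E'
from h import *
meas()
y0=load()[3];R=Ro.from_euler('z',y0)*R0
e=np.array([572.4,-272,343])+R.apply([20,44,-175]);print(e,y0)
json.dump([*e,y0],open('cmd.json','w'))
p,d,c=cap('wrist');cv2.imwrite('pics/w3.png',p[:,:,::-1])
W=cloud('wrist',c,d);hsv=cv2.cvtColor(p,cv2.COLOR_RGB2HSV)
y=(hsv[...,0]>20)&(hsv[...,0]<33)&(hsv[...,1]>150)&(W[...,2]>72)&(W[...,2]<80)&(abs(W[...,0]-600)<60)&(W[...,1]>-150)
P=W[y];print('paddle',len(P),P.mean(0),cv2.minAreaRect(P[:,:2].astype(np.float32)))
E
```

```text
t 7.0 pos [601.5 -95.  322.4] yawdeg [-0.01  0.02  4.75] F [-0.6 -0.3 -0.1] w 69.7 j [-0.35  0.55  1.26 -0.    1.34 -0.43]
[601.5485048  -93.92314955 323.        ] 0.08407657167523697
paddle 859 [601.55514939 -92.3451605   74.50042883] ((601.5643310546875, -92.57161712646484), (33.25755310058594, 9.860198020935059), 4.4049296379089355)
```

View pics/w3.png

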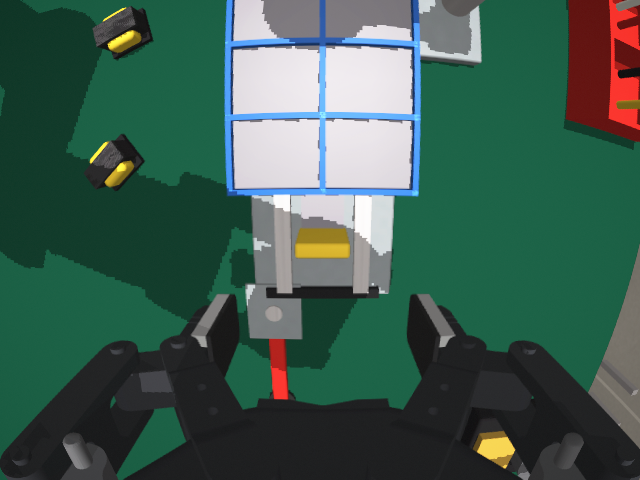

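>>> play_rows(
  motion=[
    [0.07,0.05,0,-0.001,0,0,0],
    [0.07,0.1,0,-0.001,0,0,0],
    [0.07,0.102,0,-0.001,0,0,0],
    [0.02,0.102,0,-0.001,0,0,0],
    [0.02,0.102,0,-0.001,0,0,0],
    [0.02,0.102,0,-0.001,0,0,0],
    [0.02,0.102,0,-0.001,0,0,0],
    [0.02,0.102,0,0.01,0,0,0],
    [0.02,0.102,0,0.025,0,0,0],
    [0.02,0.102,0,0.04,0,0,0],
    [0.02,0.102,0,0.055,0,0,0],
    [0.02,0.102,0,0.07,0,0,0],
    [0.02,0.102,0,0.085,0,0,0],
    [0.02,0.102,0,0.095,0,0,0],
    [0.02,0.102,0,0.102,0,0,0],
    [0.02,0.102,0,0.106,0,0,0],
    [0.02,0.102,0,0.109,0,0,0],
    [0.02,0.102,0,0.109,0,0,0],
  ],
  grip_force=40,
)

```text
clock: 8.85
tool_pos: [610.0, -200.2, 223.1]
orientation: [0.479, 0.523, -0.477, 0.519]
wrist_force: [-8.2, 16.2, 9.8]
gripper_width: 33.3
```

>>> play_rows(
  motion=[
    [0.02,0,0,-0.003,0,0,0],
    [0.06,0,0,-0.003,0,0,0],
    [0.06,0,0,-0.003,0,0,0],
    [0.06,0,0,-0.003,0,0,0],
    [0.06,-0.05,0,-0.003,0,0,0],
    [0.06,-0.1,0,-0.003,0,0,0],
    [0.06,-0.2,-0.078,-0.147,0,0,0],
    [0.06,-0.2,-0.078,-0.147,0,0,0],
    [0.06,-0.2,-0.078,-0.147,0,0,0],
    [0.06,-0.2,-0.078,-0.147,0,0,0],
    [0.06,-0.2,-0.078,-0.147,0,0,0],
    [0.06,-0.2,-0.078,-0.147,0,0,0],
    [0.06,-0.2,-0.078,-0.147,0,0,0],
  ],
)

```text
clock: 10.15
tool_pos: [521.0, -63.4, 420.0]
orientation: [0.479, 0.521, -0.479, 0.52]
wrist_force: [-0.7, -0.6, 0.8]
gripper_width: 59.5
```

```bash
python3 - <<'E'
from h import *
meas()
y0=load()[3];R=Ro.from_euler('z',y0)*R0
e=np.array(load()[:3])+R.apply([102,0,109])+R.apply([-200,-78,-147]);print(e,y0)
json.dump([*e,y0],open('cmd.json','w'))
p,d,c=cap('wrist');cv2.imwrite('pics/w4.png',p[:,:,::-1])
W=cloud('wrist',c,d);hsv=cv2.cvtColor(p,cv2.COLOR_RGB2HSV)
blue=(hsv[...,0]>105)&(hsv[...,0]<125)&(hsv[...,1]>150)&(hsv[...,2]>80)&(abs(W[...,2]-42)<8)&(W[...,0]<720)
print(cv2.minAreaRect(W[blue][:,:2].astype(np.float32)))
red=((hsv[...,0]<6)|(hsv[...,0]>174))&(hsv[...,1]>180)&(abs(W[...,0]-576)<40)&(abs(W[...,1]+272)<40)&(abs(W[...,2]-65)<4)
P=W[red];print(len(P),P.mean(0) if len(P) else 0)
for l in silhouettes('wrist','part1'):
    m=l['mask']&(W[...,2]>12)&(W[...,2]<45)
    if m.sum()<50: continue
    P=W[m];print(round(l['conf'],2),l['box'],cv2.minAreaRect(P[:,:2].astype(np.float32)),P[:,2].max())
E
```

```text
t 10.15 pos [521.  -63.4 420. ] yawdeg [0.01 0.05 4.77] F [-0.7 -0.6  0.8] w 59.5 j [-0.35  0.33  1.34 -0.    1.48 -0.43]
[520.63288138 -62.60762805 421.        ] 0.08407657167523697
((601.176513671875, -88.66185760498047), (132.81138610839844, 160.55502319335938), 4.625010013580322)
4 [ 573.24136954 -263.65498577   61.72903601]
0.89 [213.7, 63.4, 261.0, 101.9] ((424.1220397949219, 62.209434509277344), (38.83808135986328, 32.422264099121094), 21.65091323852539) 32.35151980478876
0.73 [237.0, 354.3, 254.6, 386.2] ((442.1448059082031, -272.0927429199219), (25.49835205078125, 10.49185562133789), 74.10836791992188) 31.61684500623115
0.59 [204.2, 166.5, 256.4, 208.9] ((423.1999816894531, -50.705352783203125), (38.9044189453125, 32.370506286621094), 44.034732818603516) 32.406864728093346
```

View pics/w4.png

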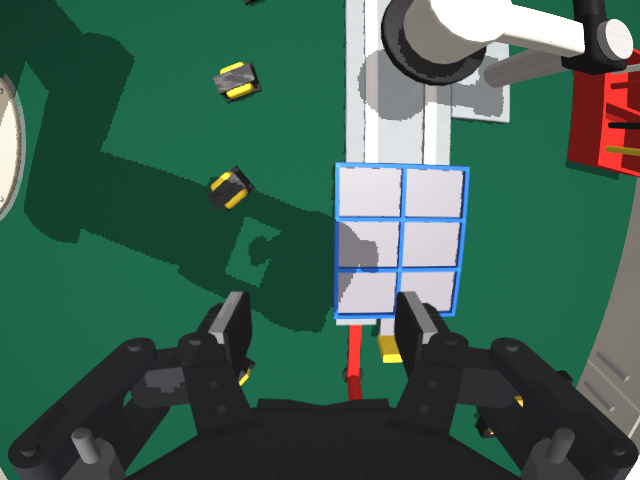

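```bash
cat >> h.py <<'E'
def rel(*wps):
    """wps (x,y,z,yawdeg): print relative rows, save last as cmd"""
    cur=load();p0=np.array(cur[:3]);y0=cur[3];R=Ro.from_euler('z',y0)*R0
    for x,y,z,yd in wps:
        s=(R.inv().apply(np.array([x,y,z])-p0)/1000).round(3)+0.; t=round(-(np.radians(yd)-y0),3)
        print([*s.tolist(),t,0,0], 'dist',round(np.linalg.norm(np.array([x,y,z])-p0)),'deg',round(np.degrees(t)))
    e=p0+R.apply(s*1000);json.dump([*e.tolist(),y0-t],open('cmd.json','w'))
def parts(n='wrist',show=None,zmin=12,zmax=45,minpx=100):
    p,d,c=cap(n);W=cloud(n,c,d)
    if show: cv2.imwrite(f'pics/{show}.png',p[:,:,::-1])
    out=[]
    for l in silhouettes(n,'part1'):
        m=l['mask']&(W[...,2]>zmin)&(W[...,2]<zmax)
        if m.sum()<minpx: continue
        P=W[m];(cx,cy),(w,h),a=cv2.minAreaRect(P[:,:2].astype(np.float32))
        if h>w: w,h,a=h,w,a-90
        print(round(l['conf'],2),'c',round(cx,1),round(cy,1),'wh',round(w,1),round(h,1),'long axis deg',round(a,1),'ztop',round(float(np.percentile(P[:,2],98)),1),'box',[round(b) for b in l['box']])
    return p,d,c,W
E
python3 -c "
from h import *
rel((424.1,62.2,290,111.65))"
```

```text
[0.131, -0.086, -0.132, np.float64(-1.865), 0, 0] dist 205 deg -107
```

>>> play_rows(
  motion=[
    [0.06,0.131,-0.086,-0.132,-1.865,0,0],
    [0.06,0.131,-0.086,-0.132,-1.865,0,0],
    [0.06,0.131,-0.086,-0.132,-1.865,0,0],
    [0.06,0.131,-0.086,-0.132,-1.865,0,0],
    [0.06,0.131,-0.086,-0.132,-1.865,0,0],
    [0.06,0.131,-0.086,-0.132,-1.865,0,0],
    [0.06,0.131,-0.086,-0.132,-1.865,0,0],
    [0.06,0.131,-0.086,-0.132,-1.865,0,0],
    [0.06,0.131,-0.086,-0.132,-1.865,0,0],
    [0.06,0.131,-0.086,-0.132,-1.865,0,0],
    [0.06,0.131,-0.086,-0.132,-1.865,0,0],
    [0.06,0.131,-0.086,-0.132,-1.865,0,0],
    [0.06,0.131,-0.086,-0.132,-1.865,0,0],
    [0.06,0.131,-0.086,-0.132,-1.865,0,0],
    [0.06,0.131,-0.086,-0.132,-1.865,0,0],
  ],
)

```text
clock: 11.75
tool_pos: [424.2, 61.3, 289.3]
orientation: [-0.132, 0.695, 0.132, 0.694]
wrist_force: [-0.4, 0.3, 0.1]
gripper_width: 60.0
```

```bash
python3 -c "
from h import *
meas();print(load());parts(show='w5')"
```

```text
t 11.75 pos [424.2  61.3 289.3] yawdeg [5.0000e-02 2.0000e-02 1.1152e+02] F [-0.4  0.3  0.1] w 60.0 j [-0.13  0.31  1.8   0.    1.03 -2.08]
[423.8516268690792, 61.704031800871135, 290.0, 1.949076571675237]
0.94 c 422.5 -50.6 wh 38.1 32.5 long axis deg 43.7 ztop 31.0 box [143, 152, 210, 214]
0.93 c 434.9 295.9 wh 38.9 27.6 long axis deg 3.7 ztop 31.1 box [538, 318, 586, 375]
0.74 c 423.9 61.7 wh 38.7 31.3 long axis deg 22.4 ztop 31.0 box [302, 211, 350, 278]
0.65 c 427.0 173.8 wh 39.2 32.1 long axis deg -65.2 ztop 31.0 box [429, 274, 494, 323]
```

View pics/w5.png

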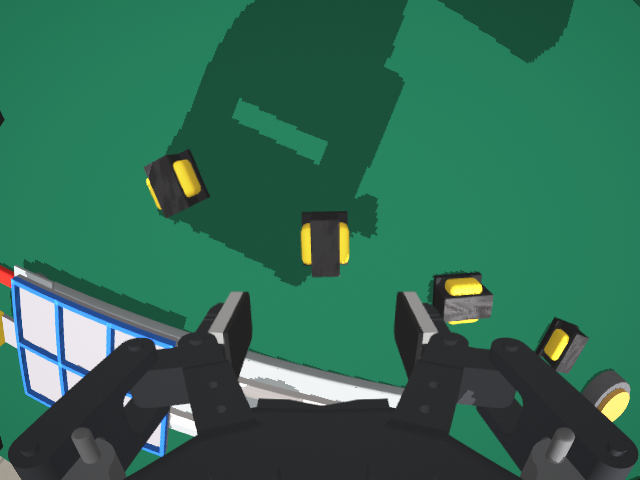

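>>> play_rows(
  motion=[
    [0.06,0.05,0,0,0,0,0],
    [0.06,0.09,0,0,0,0,0],
    [0.06,0.111,0,0,0,0,0],
    [0.06,0.111,0,0,0,0,0],
    [0.02,0.111,0,0,0,0,0],
    [0.02,0.111,0,0,0,0,0],
    [0.02,0.111,0,0,0,0,0],
    [0.02,0.111,0,0,0,0,0],
    [0.02,0.07,0,0,0,0,0],
    [0.02,0.03,0,0,0,0,0],
    [0.02,0.0,0,0,0,0,0],
    [0.02,0.0,0,0,0,0,0],
  ],
  grip_force=50,
)

```text
clock: 13.05
tool_pos: [424.1, 61.8, 293.7]
orientation: [-0.134, 0.691, 0.132, 0.697]
wrist_force: [-0.2, 0.9, -1.4]
gripper_width: 31.3
```

```bash
cat >> h.py <<'E'
def pocket(i,j,T=(601.2,-88.7),a=4.7):
    return np.array(T)+Ro.from_euler('z',a,degrees=True).as_matrix()[:2,:2]@np.array([i*32,j*52])
E
python3 -c "
from h import *
meas()
q=pocket(-1,1);print(q)
rel((*q,290,94.7),(*q,222,94.7),(*q,216,94.7))"
```

```text
t 13.05 pos [424.1  61.8 293.7] yawdeg [ -0.54  -0.27 111.67] F [-0.2  0.9 -1.4] w 31.3 j [-0.13  0.3   1.79  0.    1.04 -2.08]
[565.04680117 -39.49688816]
[0.0, -0.146, 0.094, np.float64(0.296), 0, 0] dist 174 deg 17
[0.068, -0.146, 0.094, np.float64(0.296), 0, 0] dist 187 deg 17
[0.074, -0.146, 0.094, np.float64(0.296), 0, 0] dist 189 deg 17
```

>>> play_rows(
  motion=[
    [0.02,0,-0.05,0.032,0.1,0,0],
    [0.02,0,-0.1,0.064,0.2,0,0],
    [0.02,0,-0.146,0.094,0.296,0,0],
    [0.02,0,-0.146,0.094,0.296,0,0],
    [0.02,0,-0.146,0.094,0.296,0,0],
    [0.02,0.03,-0.146,0.094,0.296,0,0],
    [0.02,0.055,-0.146,0.094,0.296,0,0],
    [0.02,0.068,-0.146,0.094,0.296,0,0],
    [0.02,0.074,-0.146,0.094,0.296,0,0],
    [0.02,0.074,-0.146,0.094,0.296,0,0],
    [0.02,0.074,-0.146,0.094,0.296,0,0],
  ],
)

```text
clock: 14.15
tool_pos: [564.8, -38.9, 216.1]
orientation: [-0.029, 0.706, 0.029, 0.707]
wrist_force: [-0.4, 0.2, 0.0]
gripper_width: 31.1
```

```bash
python3 -c "
from h import *
meas();print(load())
p,d,c=cap('wrist');cv2.imwrite('pics/w6.png',p[:,:,::-1])
p,d,c=cap('side');cv2.imwrite('pics/s6.png',cv2.resize(p[190:310,230:390,::-1],None,fx=5,fy=5))
"
```

```text
t 14.15 pos [564.8 -38.9 216.1] yawdeg [-2.000e-02 -1.000e-02  9.473e+01] F [-0.4  0.2  0. ] w 31.1 j [-0.28  0.61  1.51  0.    1.02 -1.93]
[565.1270708836041, -39.257589216715814, 216.0, 1.653076571675237]
```

View pics/w6.png

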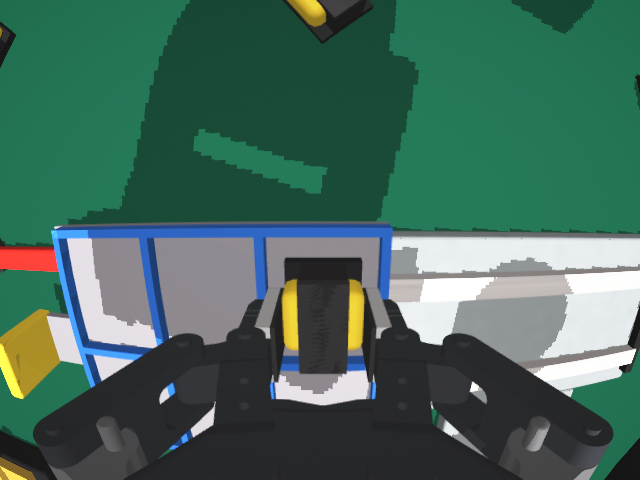

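View pics/s6.png

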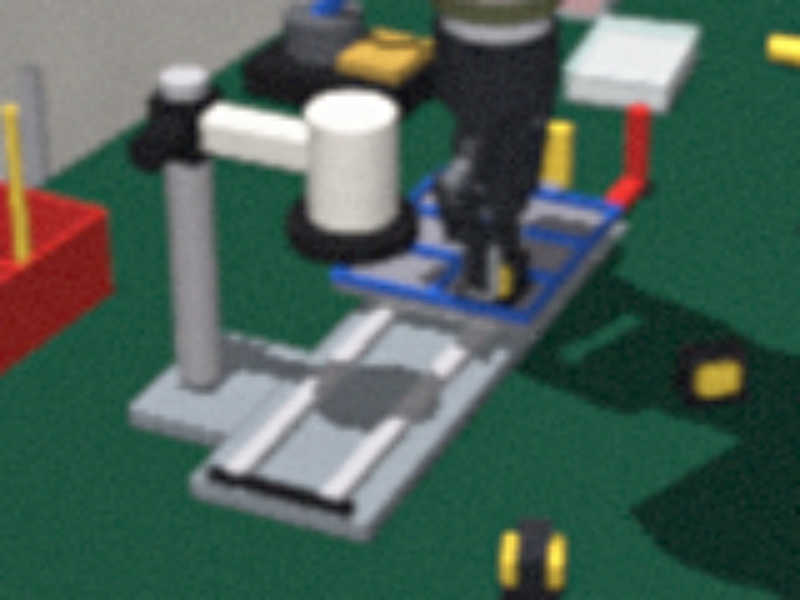

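```bash
python3 -c "
from h import *
rel((565.1,-39.3,300,94.7),(422.5,-50.6,290,43.7))"
```

```text
[-0.084, 0.0, 0.0, np.float64(0.0), 0, 0] dist 84 deg 0
[-0.074, 0.0, -0.143, np.float64(0.89), 0, 0] dist 161 deg 51
```

>>> play_rows(
  motion=[
    [0.02,0.002,0,0,0,0,0],
    [0.02,0.002,0,0,0,0,0],
    [0.042,0.002,0,0,0,0,0],
    [0.042,0.002,0,0,0,0,0],
    [0.042,0.002,0,0,0,0,0],
    [0.042,-0.02,0,0,0,0,0],
    [0.042,-0.05,0,0,0,0,0],
    [0.065,-0.084,0,0,0,0,0],
    [0.065,-0.074,0,-0.143,0.89,0,0],
    [0.065,-0.074,0,-0.143,0.89,0,0],
    [0.065,-0.074,0,-0.143,0.89,0,0],
    [0.065,-0.074,0,-0.143,0.89,0,0],
    [0.065,-0.074,0,-0.143,0.89,0,0],
    [0.065,-0.074,0,-0.143,0.89,0,0],
    [0.065,-0.074,0,-0.143,0.89,0,0],
    [0.065,-0.074,0,-0.143,0.89,0,0],
  ],
)

```text
clock: 15.85
tool_pos: [422.6, -51.1, 289.7]
orientation: [0.277, 0.651, -0.277, 0.651]
wrist_force: [-0.6, -0.2, 0.0]
gripper_width: 65.1
```

```bash
python3 -c "
from h import *
meas();print(load());parts(show='w7',zmax=80)"
```

```text
t 15.85 pos [422.6 -51.1 289.7] yawdeg [-0.    0.   43.93] F [-0.6 -0.2  0. ] w 65.1 j [-0.4   0.3   1.81 -0.    1.03 -1.17]
[422.6108556212829, -51.01039259734442, 290.0, 0.7630765716752369]
0.97 c 382.9 -50.8 wh 38.4 32.4 long axis deg 43.6 ztop 30.9 box [245, 175, 312, 226]
0.68 c 431.2 -268.9 wh 28.9 22.4 long axis deg 55.0 ztop 30.6 box [151, 405, 184, 434]
0.65 c 427.0 173.7 wh 40.2 31.7 long axis deg -68.5 ztop 31.3 box [506, 5, 567, 66]
```

View pics/w7.png

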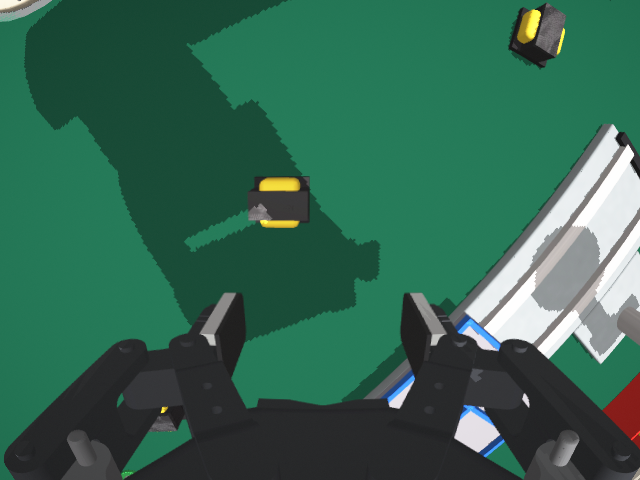

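```bash
python3 -c "
from h import *
rel((382.9,-50.8,179,43.7),(382.9,-50.8,290,43.7))"
```

```text
[0.111, -0.029, -0.028, np.float64(0.0), 0, 0] dist 118 deg 0
[0.0, -0.029, -0.028, np.float64(0.0), 0, 0] dist 40 deg 0
```

>>> play_rows(
  motion=[
    [0.065,0.0,-0.029,-0.028,0,0,0],
    [0.065,0.05,-0.029,-0.028,0,0,0],
    [0.065,0.09,-0.029,-0.028,0,0,0],
    [0.065,0.111,-0.029,-0.028,0,0,0],
    [0.065,0.111,-0.029,-0.028,0,0,0],
    [0.02,0.111,-0.029,-0.028,0,0,0],
    [0.02,0.111,-0.029,-0.028,0,0,0],
    [0.02,0.111,-0.029,-0.028,0,0,0],
    [0.02,0.111,-0.029,-0.028,0,0,0],
    [0.02,0.07,-0.029,-0.028,0,0,0],
    [0.02,0.03,-0.029,-0.028,0,0,0],
    [0.02,0.0,-0.029,-0.028,0,0,0],
    [0.02,0.0,-0.029,-0.028,0,0,0],
  ],
)

```text
clock: 17.25
tool_pos: [382.5, -50.8, 293.5]
orientation: [0.278, 0.647, -0.278, 0.653]
wrist_force: [-0.1, -0.3, -1.2]
gripper_width: 37.5
```

```bash
python3 -c "
from h import *
meas()
q=pocket(-1,0);print(q)
rel((*q,290,4.7),(*q,222,4.7),(*q,215,4.7))"
```

```text
t 17.25 pos [382.5 -50.8 293.5] yawdeg [-0.38 -0.36 43.75] F [-0.1 -0.3 -1.2] w 37.5 j [-0.44  0.24  1.9   0.    1.   -1.21]
[569.30760362 -91.32203228]
[0.0, 0.107, 0.159, np.float64(0.681), 0, 0] dist 191 deg 39
[0.068, 0.107, 0.159, np.float64(0.681), 0, 0] dist 203 deg 39
[0.075, 0.107, 0.159, np.float64(0.681), 0, 0] dist 206 deg 39
```

>>> play_rows(
  motion=[
    [0.02,0,0.03,0.04,0.17,0,0],
    [0.02,0,0.06,0.08,0.34,0,0],
    [0.02,0,0.085,0.12,0.51,0,0],
    [0.02,0,0.107,0.159,0.681,0,0],
    [0.02,0,0.107,0.159,0.681,0,0],
    [0.02,0,0.107,0.159,0.681,0,0],
    [0.02,0.03,0.107,0.159,0.681,0,0],
    [0.02,0.055,0.107,0.159,0.681,0,0],
    [0.02,0.068,0.107,0.159,0.681,0,0],
    [0.02,0.075,0.107,0.159,0.681,0,0],
    [0.02,0.075,0.107,0.159,0.681,0,0],
    [0.02,0.075,0.107,0.159,0.681,0,0],
  ],
)

```text
clock: 18.45
tool_pos: [569.5, -91.8, 215.6]
orientation: [0.479, 0.52, -0.479, 0.521]
wrist_force: [-0.3, -0.5, -1.4]
gripper_width: 37.2
```

```bash
python3 -c "
from h import *
meas();print(load())
p,d,c=cap('wrist');cv2.imwrite('pics/w8.png',p[:,:,::-1])
"
```

```text
t 18.45 pos [569.5 -91.8 215.6] yawdeg [-0.03 -0.07  4.75] F [-0.3 -0.5 -1.4] w 37.2 j [-0.36  0.62  1.48  0.    1.04 -0.45]
[569.522887921343, -91.77624553170747, 214.99999999999997, 0.08207657167523685]
```

View pics/w8.png

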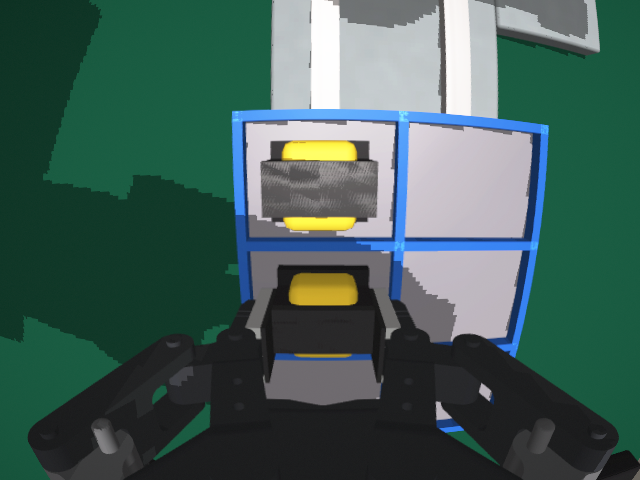

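```bash
python3 -c "
from h import *
rel((460,-40,300,4.7),(427,173.8,290,-66))"
```

```text
[-0.085, -0.105, -0.061, np.float64(0.0), 0, 0] dist 148 deg 0
[-0.075, -0.12, -0.276, np.float64(1.234), 0, 0] dist 311 deg 71
```

>>> play_rows(
  motion=[
    [0.02,0.001,0,0,0,0,0],
    [0.049,0.001,0,0,0,0,0],
    [0.049,0.001,0,0,0,0,0],
    [0.049,0.001,0,0,0,0,0],
    [0.049,-0.02,0,0,0,0,0],
    [0.049,-0.05,0,0,0,0,0],
    [0.065,-0.085,0,0,0,0,0],
    [0.065,-0.085,-0.105,-0.061,0,0,0],
    [0.065,-0.085,-0.105,-0.061,0,0,0],
    [0.065,-0.075,-0.12,-0.276,1.234,0,0],
    [0.065,-0.075,-0.12,-0.276,1.234,0,0],
    [0.065,-0.075,-0.12,-0.276,1.234,0,0],
    [0.065,-0.075,-0.12,-0.276,1.234,0,0],
    [0.065,-0.075,-0.12,-0.276,1.234,0,0],
    [0.065,-0.075,-0.12,-0.276,1.234,0,0],
    [0.065,-0.075,-0.12,-0.276,1.234,0,0],
    [0.065,-0.075,-0.12,-0.276,1.234,0,0],
    [0.065,-0.075,-0.12,-0.276,1.234,0,0],
    [0.065,-0.075,-0.12,-0.276,1.234,0,0],
  ],
)

```text
clock: 20.4
tool_pos: [427.3, 173.5, 289.7]
orientation: [0.692, 0.147, -0.692, 0.147]
wrist_force: [0.5, -0.2, -0.4]
gripper_width: 64.9
```

```bash
python3 -c "
from h import *
meas();print(load());parts(show='w9',zmax=80)"
```

```text
t 20.4 pos [427.3 173.5 289.7] yawdeg [  0.    -0.   -66.06] F [ 0.5 -0.2 -0.4] w 64.9 j [0.13 0.36 1.72 0.   1.07 1.28]
[427.2991465811702, 173.45649641242656, 290.0, -1.1519234283247632]
0.78 c 435.2 299.0 wh 38.8 32.1 long axis deg 2.2 ztop 31.1 box [135, 131, 192, 195]
0.69 c 564.9 -36.9 wh 41.2 30.2 long axis deg 7.0 ztop 56.1 box [617, 177, 638, 231]
0.63 c 428.4 174.7 wh 38.1 31.5 long axis deg -65.2 ztop 31.1 box [286, 216, 352, 268]
```

View pics/w9.png

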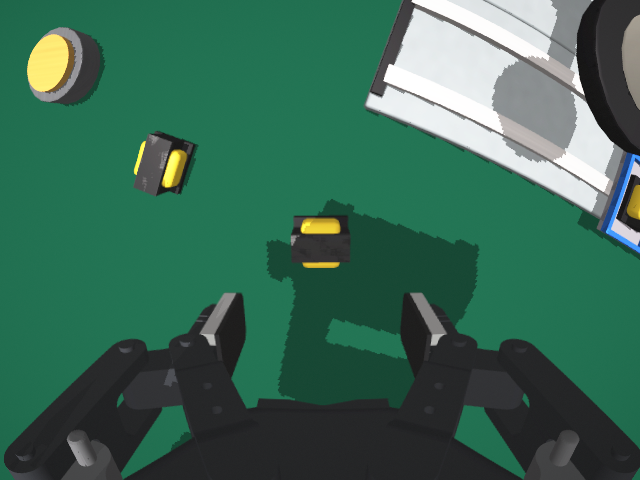

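>>> play_rows(
  motion=[
    [0.065,0.05,0,-0.001,0,0,0],
    [0.065,0.09,0,-0.001,0,0,0],
    [0.065,0.111,0,-0.001,0,0,0],
    [0.065,0.111,0,-0.001,0,0,0],
    [0.02,0.111,0,-0.001,0,0,0],
    [0.02,0.111,0,-0.001,0,0,0],
    [0.02,0.111,0,-0.001,0,0,0],
    [0.02,0.111,0,-0.001,0,0,0],
    [0.02,0.07,0,-0.001,0,0,0],
    [0.02,0.03,0,-0.001,0,0,0],
    [0.02,0.0,0,-0.001,0,0,0],
    [0.02,0.0,0,-0.001,0,0,0],
  ],
)

```text
clock: 21.7
tool_pos: [428.5, 174.0, 293.9]
orientation: [0.695, 0.147, -0.688, 0.147]
wrist_force: [0.8, 0.1, -1.1]
gripper_width: 36.9
```

```bash
python3 -c "
from h import *
meas()
q=pocket(-1,-1);print(q)
json.dump([428.2,173.9,290,load()[3]],open('cmd.json','w'))
rel((450,0,295,-30),(*q,290,4.7),(*q,222,4.7),(*q,215,4.7))"
```

```text
t 21.7 pos [428.5 174.  293.9] yawdeg [  0.35  -0.41 -65.97] F [ 0.8  0.1 -1.1] w 36.9 j [ 0.13  0.35  1.71 -0.    1.07  1.28]
[ 573.56840607 -143.14717639]
[-0.005, 0.168, 0.051, np.float64(-0.628), 0, 0] dist 175 deg -36
[0.0, 0.349, -0.004, np.float64(-1.234), 0, 0] dist 349 deg -71
[0.068, 0.349, -0.004, np.float64(-1.234), 0, 0] dist 355 deg -71
[0.075, 0.349, -0.004, np.float64(-1.234), 0, 0] dist 357 deg -71
```

>>> play_rows(
  motion=[
    [0.02,-0.002,0.04,0.012,-0.14,0,0],
    [0.02,-0.005,0.08,0.025,-0.28,0,0],
    [0.02,-0.005,0.12,0.038,-0.42,0,0],
    [0.02,-0.005,0.16,0.05,-0.56,0,0],
    [0.02,-0.005,0.2,0.042,-0.7,0,0],
    [0.02,-0.003,0.24,0.03,-0.84,0,0],
    [0.02,0,0.28,0.018,-0.98,0,0],
    [0.02,0,0.32,0.006,-1.12,0,0],
    [0.02,0,0.349,-0.004,-1.234,0,0],
    [0.02,0,0.349,-0.004,-1.234,0,0],
    [0.02,0,0.349,-0.004,-1.234,0,0],
    [0.02,0.03,0.349,-0.004,-1.234,0,0],
    [0.02,0.055,0.349,-0.004,-1.234,0,0],
    [0.02,0.068,0.349,-0.004,-1.234,0,0],
    [0.02,0.075,0.349,-0.004,-1.234,0,0],
    [0.02,0.075,0.349,-0.004,-1.234,0,0],
    [0.02,0.075,0.349,-0.004,-1.234,0,0],
  ],
)

```text
clock: 23.4
tool_pos: [573.8, -143.1, 215.6]
orientation: [0.479, 0.52, -0.479, 0.521]
wrist_force: [-0.0, -0.1, -1.6]
gripper_width: 37.1
```

```bash
python3 -c "
from h import *
meas();print(load())
p,d,c=cap('wrist');cv2.imwrite('pics/w10.png',p[:,:,::-1])
"
```

```text
t 23.4 pos [ 573.8 -143.1  215.6] yawdeg [-0.04 -0.08  4.71] F [-0.  -0.1 -1.6] w 37.1 j [-0.44  0.64  1.43  0.    1.06 -0.53]
[573.8033283576383, -143.3013095357234, 215.0, 0.08207657167523674]
```

View pics/w10.png

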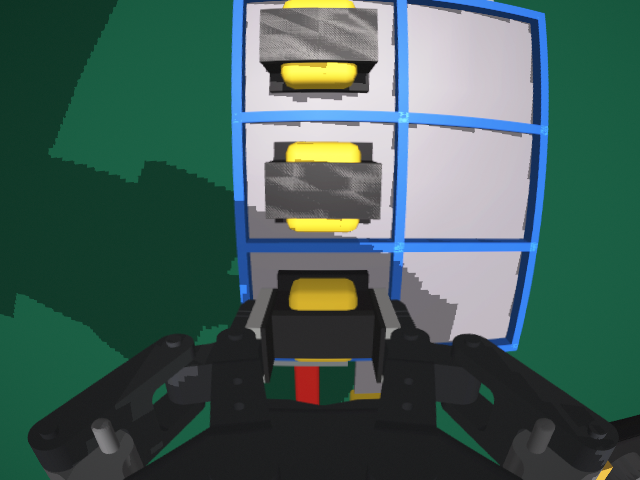

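```bash
python3 -c "
from h import *
rel((432,-273,320,4.7))"
```

```text
[-0.105, -0.152, 0.118, np.float64(0.0), 0, 0] dist 219 deg 0
```

>>> play_rows(
  motion=[
    [0.02,0.001,0,0,0,0,0],
    [0.049,0.001,0,0,0,0,0],
    [0.049,0.001,0,0,0,0,0],
    [0.049,0.001,0,0,0,0,0],
    [0.049,-0.02,0,0,0,0,0],
    [0.049,-0.05,0,0,0,0,0],
    [0.065,-0.09,0,0,0,0,0],
    [0.065,-0.105,-0.152,0.118,0,0,0],
    [0.065,-0.105,-0.152,0.118,0,0,0],
    [0.065,-0.105,-0.152,0.118,0,0,0],
    [0.065,-0.105,-0.152,0.118,0,0,0],
    [0.065,-0.105,-0.152,0.118,0,0,0],
    [0.065,-0.105,-0.152,0.118,0,0,0],
    [0.065,-0.105,-0.152,0.118,0,0,0],
  ],
)

```text
clock: 24.85
tool_pos: [432.5, -272.9, 319.6]
orientation: [0.479, 0.52, -0.479, 0.52]
wrist_force: [-0.7, 0.3, -0.4]
gripper_width: 64.9
```

```bash
python3 -c "
from h import *
meas();print(load());parts(show='w11',zmax=80)"
```

```text
t 24.85 pos [ 432.5 -272.9  319.6] yawdeg [ 0.02 -0.    4.74] F [-0.7  0.3 -0.4] w 64.9 j [-0.79  0.4   1.54  0.    1.2  -0.88]
[431.9891849858041, -273.3657118128755, 320.0, 0.08207657167523674]
0.78 c 581.9 -89.3 wh 66.9 37.3 long axis deg 13.8 ztop 66.1 box [501, 0, 567, 44]
0.62 c 428.7 -274.3 wh 38.9 31.9 long axis deg 58.0 ztop 31.0 box [286, 201, 347, 264]
0.55 c 585.1 -141.6 wh 61.5 38.8 long axis deg 5.0 ztop 66.0 box [504, 63, 571, 113]
```

View pics/w11.png

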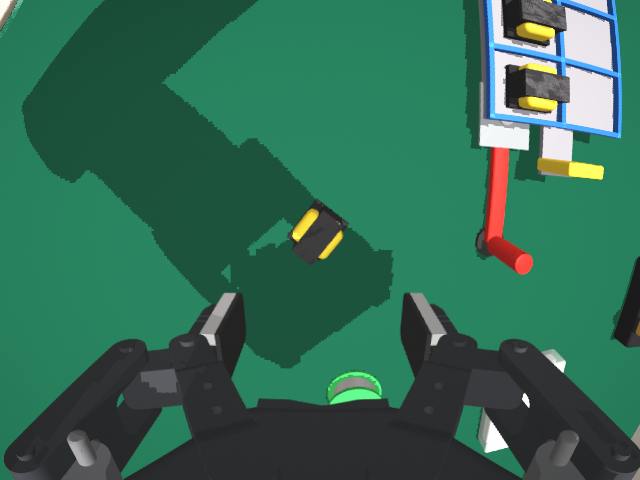

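```bash
python3 -c "
from h import *
c=viewer.get_calibration('wrist');print(onz('wrist',c,355.,385.,28.))
rel((428.7,-274.3,300,58),(428.7,-274.3,179,58),(428.7,-274.3,290,58))"
```

```text
[ 472.1783177  -402.59029748   28.        ]
[0.02, -0.003, 0.001, np.float64(-0.93), 0, 0] dist 20 deg -53
[0.141, -0.003, 0.001, np.float64(-0.93), 0, 0] dist 141 deg -53
[0.03, -0.003, 0.001, np.float64(-0.93), 0, 0] dist 30 deg -53
```

>>> play_rows(
  motion=[
    [0.06,0.02,-0.003,0.001,-0.93,0,0],
    [0.06,0.02,-0.003,0.001,-0.93,0,0],
    [0.06,0.02,-0.003,0.001,-0.93,0,0],
    [0.06,0.02,-0.003,0.001,-0.93,0,0],
    [0.06,0.02,-0.003,0.001,-0.93,0,0],
    [0.06,0.02,-0.003,0.001,-0.93,0,0],
    [0.06,0.02,-0.003,0.001,-0.93,0,0],
    [0.06,0.06,-0.003,0.001,-0.93,0,0],
    [0.06,0.1,-0.003,0.001,-0.93,0,0],
    [0.06,0.141,-0.003,0.001,-0.93,0,0],
    [0.06,0.141,-0.003,0.001,-0.93,0,0],
    [0.02,0.141,-0.003,0.001,-0.93,0,0],
    [0.02,0.141,-0.003,0.001,-0.93,0,0],
    [0.02,0.141,-0.003,0.001,-0.93,0,0],
    [0.02,0.141,-0.003,0.001,-0.93,0,0],
    [0.02,0.1,-0.003,0.001,-0.93,0,0],
    [0.02,0.06,-0.003,0.001,-0.93,0,0],
    [0.02,0.03,-0.003,0.001,-0.93,0,0],
    [0.02,0.03,-0.003,0.001,-0.93,0,0],
  ],
)

```text
clock: 26.85
tool_pos: [429.3, -274.8, 294.4]
orientation: [0.193, 0.677, -0.197, 0.683]
wrist_force: [0.5, -0.2, -0.8]
gripper_width: 37.2
```

```bash
python3 -c "
from h import *
meas();print(load())
q=pocket(1,-1);print(q)
rel((*q,290,4.7),(*q,215,4.7))"
```

```text
t 26.85 pos [ 429.3 -274.8  294.4] yawdeg [-0.54 -0.14 57.99] F [ 0.5 -0.2 -0.8] w 37.2 j [-0.8   0.42  1.58 -0.    1.13 -1.81]
[429.0812686102122, -274.60829877263495, 290.0, 1.012076571675237]
[ 637.35319883 -137.90311184]
[0.0, 0.226, 0.104, np.float64(0.93), 0, 0] dist 249 deg 53
[0.075, 0.226, 0.104, np.float64(0.93), 0, 0] dist 260 deg 53
```

>>> play_rows(
  motion=[
    [0.02,0,0.038,0.017,0.15,0,0],
    [0.02,0,0.075,0.034,0.3,0,0],
    [0.02,0,0.113,0.052,0.45,0,0],
    [0.02,0,0.151,0.069,0.6,0,0],
    [0.02,0,0.188,0.086,0.75,0,0],
    [0.02,0,0.226,0.104,0.93,0,0],
    [0.02,0,0.226,0.104,0.93,0,0],
    [0.02,0,0.226,0.104,0.93,0,0],
    [0.02,0.03,0.226,0.104,0.93,0,0],
    [0.02,0.055,0.226,0.104,0.93,0,0],
    [0.02,0.068,0.226,0.104,0.93,0,0],
    [0.02,0.075,0.226,0.104,0.93,0,0],
    [0.02,0.075,0.226,0.104,0.93,0,0],
    [0.02,0.075,0.226,0.104,0.93,0,0],
  ],
)

```text
clock: 28.25
tool_pos: [637.0, -138.6, 215.7]
orientation: [0.479, 0.52, -0.479, 0.521]
wrist_force: [0.4, -0.3, 0.5]
gripper_width: 37.3
```

```bash
python3 -c "
from h import *
meas();print(load())
p,d,c=cap('wrist');cv2.imwrite('pics/w12.png',p[:,:,::-1])
"
```

```text
t 28.25 pos [ 637.  -138.6  215.7] yawdeg [-0.04 -0.08  4.71] F [ 0.4 -0.3  0.5] w 37.3 j [-0.4   0.73  1.24 -0.    1.17 -0.48]
[637.0692945278937, -138.10562086899154, 215.0, 0.08207657167523685]
```

View pics/w12.png

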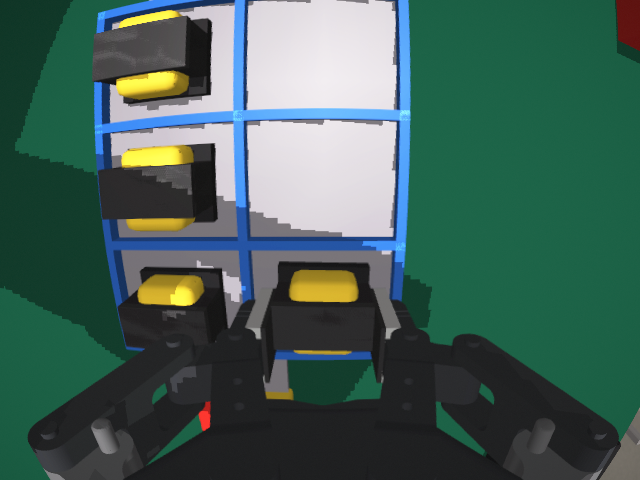

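```bash
python3 -c "
from h import *
rel((460,-60,320,4.7),(435,297,300,2.5))"
```

```text
[-0.105, -0.17, -0.092, np.float64(0.0), 0, 0] dist 220 deg 0
[-0.085, -0.166, -0.45, np.float64(0.038), 0, 0] dist 487 deg 2
```

>>> play_rows(
  motion=[
    [0.02,0.001,0,0,0,0,0],
    [0.048,0.001,0,0,0,0,0],
    [0.048,0.001,0,0,0,0,0],
    [0.048,0.001,0,0,0,0,0],
    [0.048,-0.02,0,0,0,0,0],
    [0.048,-0.05,0,0,0,0,0],
    [0.06,-0.09,0,0,0,0,0],
    [0.06,-0.105,-0.17,-0.092,0,0,0],
    [0.06,-0.105,-0.17,-0.092,0,0,0],
    [0.06,-0.105,-0.17,-0.092,0,0,0],
    [0.06,-0.105,-0.17,-0.092,0,0,0],
    [0.06,-0.085,-0.166,-0.45,0.038,0,0],
    [0.06,-0.085,-0.166,-0.45,0.038,0,0],
    [0.06,-0.085,-0.166,-0.45,0.038,0,0],
    [0.06,-0.085,-0.166,-0.45,0.038,0,0],
    [0.06,-0.085,-0.166,-0.45,0.038,0,0],
    [0.06,-0.085,-0.166,-0.45,0.038,0,0],
    [0.06,-0.085,-0.166,-0.45,0.038,0,0],
    [0.06,-0.085,-0.166,-0.45,0.038,0,0],
    [0.06,-0.085,-0.166,-0.45,0.038,0,0],
  ],
)

```text
clock: 30.3
tool_pos: [434.3, 297.8, 299.4]
orientation: [0.488, 0.512, -0.488, 0.512]
wrist_force: [1.1, 0.2, 0.7]
gripper_width: 60.1
```

```bash
python3 -c "
from h import *
meas();print(load());parts(show='w13',zmax=80)"
```

```text
t 30.3 pos [434.3 297.8 299.4] yawdeg [-0.01  0.02  2.69] F [1.1 0.2 0.7] w 60.1 j [ 0.38  0.44  1.53 -0.    1.17  0.33]
[434.73511282551215, 296.7700842638977, 300.0, 0.044076571675236854]
0.85 c 434.7 299.9 wh 38.2 32.6 long axis deg 2.1 ztop 30.9 box [297, 210, 349, 262]
```

View pics/w13.png

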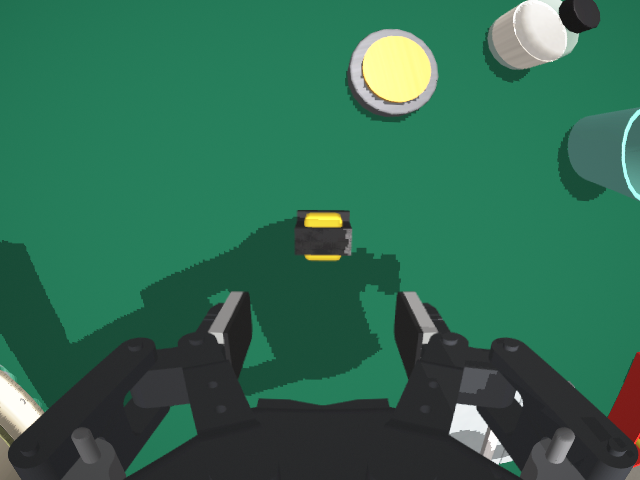

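>>> play_rows(
  motion=[
    [0.06,0.05,0,-0.003,0,0,0],
    [0.06,0.09,0,-0.003,0,0,0],
    [0.06,0.121,0,-0.003,0,0,0],
    [0.06,0.121,0,-0.003,0,0,0],
    [0.02,0.121,0,-0.003,0,0,0],
    [0.02,0.121,0,-0.003,0,0,0],
    [0.02,0.121,0,-0.003,0,0,0],
    [0.02,0.121,0,-0.003,0,0,0],
    [0.02,0.08,0,-0.003,0,0,0],
    [0.02,0.04,0,-0.003,0,0,0],
    [0.02,0.0,0,-0.003,0,0,0],
    [0.02,0.0,0,-0.003,0,0,0],
  ],
)

```text
clock: 31.6
tool_pos: [434.9, 299.9, 305.6]
orientation: [0.492, 0.509, -0.485, 0.513]
wrist_force: [0.6, -0.4, -0.7]
gripper_width: 37.0
```

```bash
python3 -c "
from h import *
meas();print(load())
json.dump([434.7,299.8,300,load()[3]],open('cmd.json','w'))
q=pocket(1,0);print(q)
rel((455,-50,300,4.7),(*q,300,4.7),(*q,215,4.7))"
```

```text
t 31.6 pos [434.9 299.9 305.6] yawdeg [ 0.23 -0.61  2.54] F [ 0.6 -0.4 -0.7] w 37.0 j [0.38 0.44 1.52 0.   1.18 0.34]
[434.73511282551215, 296.7700842638977, 300.0, 0.044076571675236854]
[633.09239638 -86.07796772]
[0.0, 0.005, 0.35, np.float64(-0.038), 0, 0] dist 350 deg -2
[0.0, 0.181, 0.394, np.float64(-0.038), 0, 0] dist 434 deg -2
[0.085, 0.181, 0.394, np.float64(-0.038), 0, 0] dist 442 deg -2
```

>>> play_rows(
  motion=[
    [0.02,0,0.001,0.035,-0.01,0,0],
    [0.02,0,0.002,0.075,-0.02,0,0],
    [0.02,0,0.003,0.115,-0.03,0,0],
    [0.02,0,0.003,0.155,-0.038,0,0],
    [0.02,0,0.004,0.195,-0.038,0,0],
    [0.02,0,0.004,0.235,-0.038,0,0],
    [0.02,0,0.005,0.275,-0.038,0,0],
    [0.02,0,0.005,0.315,-0.038,0,0],
    [0.02,0,0.005,0.35,-0.038,0,0],
    [0.02,0,0.035,0.365,-0.038,0,0],
    [0.02,0,0.075,0.375,-0.038,0,0],
    [0.02,0,0.115,0.384,-0.038,0,0],
    [0.02,0,0.15,0.39,-0.038,0,0],
    [0.02,0,0.181,0.394,-0.038,0,0],
    [0.02,0,0.181,0.394,-0.038,0,0],
    [0.02,0.04,0.181,0.394,-0.038,0,0],
    [0.02,0.07,0.181,0.394,-0.038,0,0],
    [0.02,0.085,0.181,0.394,-0.038,0,0],
    [0.02,0.085,0.181,0.394,-0.038,0,0],
    [0.02,0.085,0.181,0.394,-0.038,0,0],
  ],
)

```text
clock: 33.6
tool_pos: [632.1, -85.8, 214.8]
orientation: [0.479, 0.52, -0.479, 0.52]
wrist_force: [0.1, -0.2, -1.2]
gripper_width: 36.9
```

```bash
python3 -c "
from h import *
meas();print(load())
p,d,c=cap('wrist');cv2.imwrite('pics/w14.png',p[:,:,::-1])
"
```

```text
t 33.6 pos [632.1 -85.8 214.8] yawdeg [0.01 0.03 4.7 ] F [ 0.1 -0.2 -1.2] w 36.9 j [-0.32  0.71  1.29 -0.    1.15 -0.4 ]
[632.8847568970974, -85.84206478759336, 215.0, 0.08207657167523685]
```

View pics/w14.png

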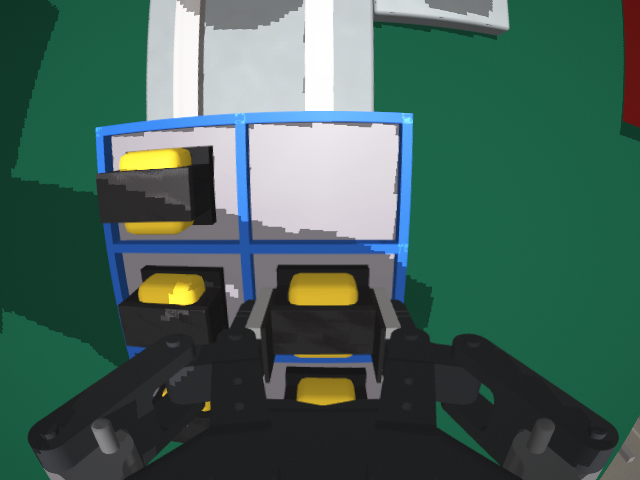

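```bash
python3 -c "
from h import *
rel((585,-170,430,4.7))"
```

```text
[-0.215, -0.055, 0.08, np.float64(0.0), 0, 0] dist 236 deg 0
```

>>> play_rows(
  motion=[
    [0.02,0.001,0,0,0,0,0],
    [0.048,0.001,0,0,0,0,0],
    [0.048,0.001,0,0,0,0,0],
    [0.048,0.001,0,0,0,0,0],
    [0.048,-0.02,0,0,0,0,0],
    [0.048,-0.05,0,0,0,0,0],
    [0.048,-0.1,0,0,0,0,0],
    [0.048,-0.215,-0.055,0.08,0,0,0],
    [0.048,-0.215,-0.055,0.08,0,0,0],
    [0.048,-0.215,-0.055,0.08,0,0,0],
    [0.048,-0.215,-0.055,0.08,0,0,0],
    [0.048,-0.215,-0.055,0.08,0,0,0],
    [0.048,-0.215,-0.055,0.08,0,0,0],
  ],
)

```text
clock: 34.95
tool_pos: [584.7, -169.7, 428.4]
orientation: [0.479, 0.521, -0.479, 0.519]
wrist_force: [0.5, 0.8, -0.3]
gripper_width: 47.9
```

```bash
python3 - <<'E'
from h import *
meas();print(load())
p,d,c,W=parts(show='w15',zmin=50,zmax=80)
hsv=cv2.cvtColor(p,cv2.COLOR_RGB2HSV)
y=(hsv[...,0]>20)&(hsv[...,0]<33)&(hsv[...,1]>150)&(W[...,2]>72)&(W[...,2]<80)&(W[...,1]<-180)
P=W[y];print('paddle',len(P),cv2.minAreaRect(P[:,:2].astype(np.float32)))
blue=(hsv[...,0]>105)&(hsv[...,0]<125)&(hsv[...,1]>150)&(hsv[...,2]>80)&(abs(W[...,2]-42)<8)&(W[...,0]<720)
print(cv2.minAreaRect(W[blue][:,:2].astype(np.float32)))
p,d,c=cap('scene');cv2.imwrite('pics/sc15.png',cv2.resize(p[180:330,190:400,::-1],None,fx=3.8,fy=3.8))
p,d,c=cap('side');cv2.imwrite('pics/si15.png',p[:,:,::-1])
E
```

```text
t 34.95 pos [ 584.7 -169.7  428.4] yawdeg [0.08 0.11 4.73] F [ 0.5  0.8 -0.3] w 47.9 j [-0.48  0.47  1.08  0.    1.59 -0.56]
[584.6286644506462, -170.08189825015162, 430.0, 0.08207657167523685]
0.79 c 574.4 -145.3 wh 37.2 31.8 long axis deg 4.1 ztop 66.1 box [290, 170, 338, 206]
0.72 c 565.0 -40.5 wh 38.1 31.4 long axis deg 4.4 ztop 66.5 box [291, 59, 334, 95]
0.69 c 632.7 -84.8 wh 38.5 31.7 long axis deg 6.3 ztop 66.2 box [359, 114, 405, 150]
0.66 c 570.4 -90.9 wh 37.3 29.5 long axis deg 4.7 ztop 66.2 box [289, 112, 338, 146]
paddle 361 ((609.794189453125, -198.10011291503906), (32.12872314453125, 9.20333480834961), 4.813706874847412)
((599.7095947265625, -90.25563049316406), (128.71034240722656, 156.51654052734375), 4.780784606933594)
```

View pics/w15.png

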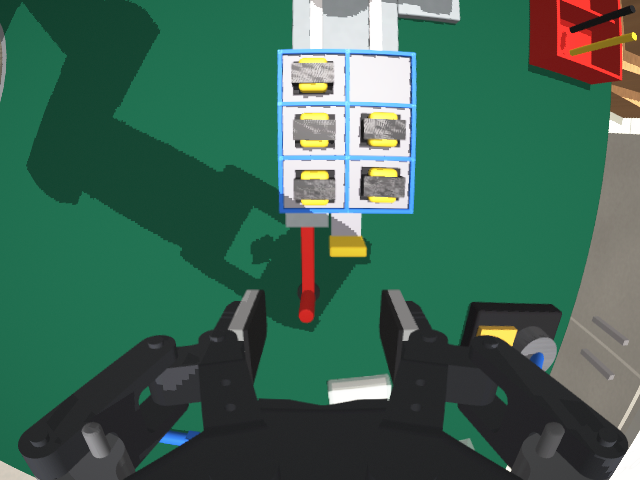

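View pics/sc15.png

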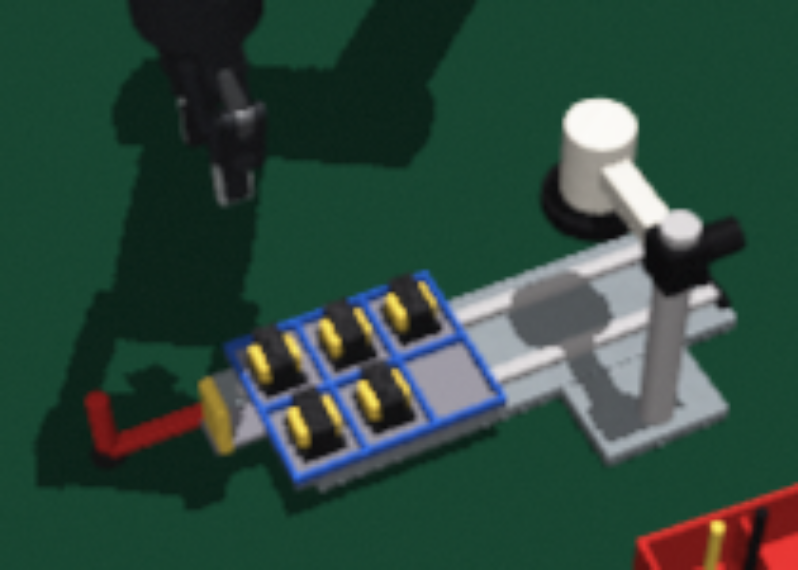

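View pics/si15.png

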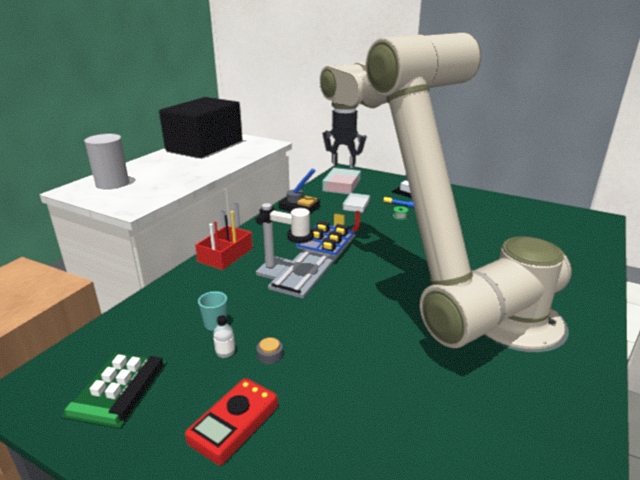

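```bash
python3 -c "
from h import *
rel((609.8,-198,300,94.7),(609.8,-198,221,94.7))"
```

```text
[0.13, 0.023, 0.03, np.float64(-1.571), 0, 0] dist 135 deg -90
[0.209, 0.023, 0.03, np.float64(-1.571), 0, 0] dist 212 deg -90
```

>>> play_rows(
  motion=[
    [0.04,0.13,0.023,0.03,-1.571,0,0],
    [0.04,0.13,0.023,0.03,-1.571,0,0],
    [0.04,0.13,0.023,0.03,-1.571,0,0],
    [0.04,0.13,0.023,0.03,-1.571,0,0],
    [0.04,0.13,0.023,0.03,-1.571,0,0],
    [0.04,0.13,0.023,0.03,-1.571,0,0],
    [0.04,0.13,0.023,0.03,-1.571,0,0],
    [0.04,0.13,0.023,0.03,-1.571,0,0],
    [0.04,0.13,0.023,0.03,-1.571,0,0],
    [0.04,0.13,0.023,0.03,-1.571,0,0],
    [0.04,0.13,0.023,0.03,-1.571,0,0],
    [0.04,0.13,0.023,0.03,-1.571,0,0],
    [0.04,0.13,0.023,0.03,-1.571,0,0],
  ],
)

```text
clock: 36.45
tool_pos: [610.0, -197.9, 299.4]
orientation: [-0.028, 0.707, 0.029, 0.706]
wrist_force: [0.5, 0.7, -0.4]
gripper_width: 40.3
```

```bash
python3 - <<'E'
from h import *
meas()
p,d,c=cap('wrist');cv2.imwrite('pics/w16.png',p[:,:,::-1]);W=cloud('wrist',c,d)
hsv=cv2.cvtColor(p,cv2.COLOR_RGB2HSV)
y=(hsv[...,0]>20)&(hsv[...,0]<33)&(hsv[...,1]>150)&(W[...,2]>72)&(W[...,2]<80)&(W[...,1]<-180)
P=W[y];print('paddle',len(P),cv2.minAreaRect(P[:,:2].astype(np.float32)))
E
```

```text
t 36.45 pos [ 610.  -197.9  299.4] yawdeg [4.000e-02 1.000e-02 9.461e+01] F [ 0.5  0.7 -0.4] w 40.3 j [-0.5   0.62  1.18  0.    1.33 -2.15]
paddle 1017 ((609.8814086914062, -198.59144592285156), (33.39169692993164, 9.683882713317871), 4.224149227142334)
```

View pics/w16.png

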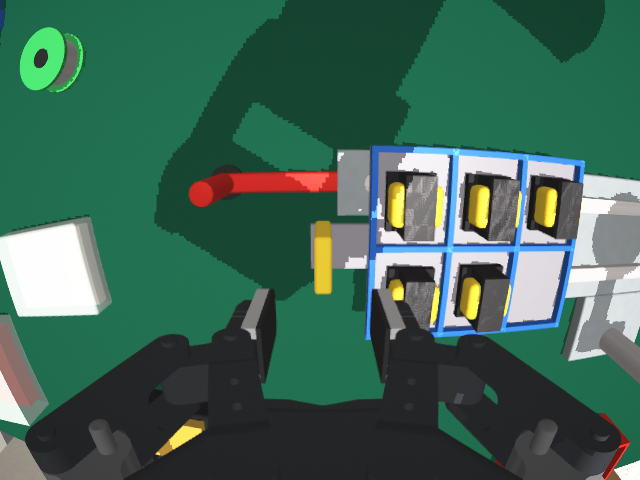

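>>> play_rows(
  motion=[
    [0.03,0.0,-0.001,0,0,0,0],
    [0.03,0.04,-0.001,0,0,0,0],
    [0.03,0.079,-0.001,0,0,0,0],
    [0.03,0.079,-0.001,0,0,0,0],
    [0.0,0.079,-0.001,0,0,0,0],
    [0.0,0.079,-0.001,0,0,0,0],
    [0.0,0.079,-0.001,0,0,0,0],
    [0.0,0.079,0.003,0,0,0,0],
    [0.0,0.079,0.01,0,0,0,0],
    [0.0,0.079,0.018,0,0,0,0],
    [0.0,0.079,0.027,0,0,0,0],
    [0.0,0.079,0.036,0,0,0,0],
    [0.0,0.079,0.045,0,0,0,0],
    [0.0,0.079,0.054,0,0,0,0],
    [0.0,0.079,0.063,0,0,0,0],
    [0.0,0.079,0.072,0,0,0,0],
    [0.0,0.079,0.08,0,0,0,0],
    [0.0,0.079,0.087,0,0,0,0],
    [0.0,0.079,0.09,0,0,0,0],
    [0.0,0.079,0.09,0,0,0,0],
  ],
  grip_force=40,
)

```text
clock: 38.5
tool_pos: [602.6, -107.2, 222.1]
orientation: [-0.029, 0.706, 0.029, 0.707]
wrist_force: [-1.4, 2.1, 7.1]
gripper_width: 9.3
```

```bash
python3 - <<'E'
from h import *
meas()
p,d,c=cap('wrist');cv2.imwrite('pics/w17.png',p[:,:,::-1])
E
```

```text
t 38.5 pos [ 602.6 -107.2  222.1] yawdeg [-1.000e-01 -9.000e-02  9.476e+01] F [-1.4  2.1  7.1] w 9.3 j [-0.37  0.66  1.36  0.    1.11 -2.02]
```

View pics/w17.png

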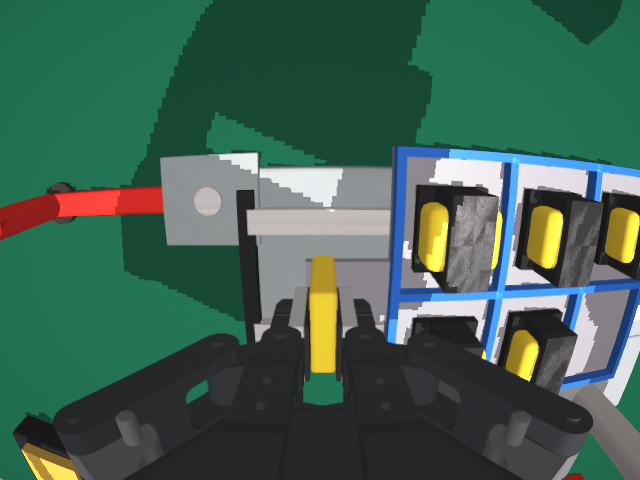

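>>> play_rows(
  motion=[
    [0.0,0,0.004,0,0,0,0],
    [0.0,0,0.012,0,0,0,0],
    [0.0,0,0.021,0,0,0,0],
    [0.0,0,0.03,0,0,0,0],
    [0.0,0,0.039,0,0,0,0],
    [0.0,0,0.048,0,0,0,0],
    [0.0,0,0.057,0,0,0,0],
    [0.0,0,0.066,0,0,0,0],
    [0.0,0,0.075,0,0,0,0],
    [0.0,0,0.082,0,0,0,0],
    [0.0,0,0.087,0,0,0,0],
    [0.0,0,0.091,0,0,0,0],
    [0.0,0,0.094,0,0,0,0],
    [0.0,0,0.094,0,0,0,0],
  ],
)

```text
clock: 39.95
tool_pos: [595.1, -17.1, 222.2]
orientation: [-0.032, 0.706, 0.026, 0.707]
wrist_force: [-2.2, -23.2, 5.1]
gripper_width: 9.1
```

>>> play_rows(
  motion=[
    [0.0,0,-0.003,0,0,0,0],
    [0.0,0,-0.003,0,0,0,0],
    [0.028,0,-0.003,0,0,0,0],
    [0.028,0,-0.003,0,0,0,0],
    [0.028,0,-0.003,0,0,0,0],
    [0.028,-0.02,-0.003,0,0,0,0],
    [0.028,-0.05,-0.003,0,0,0,0],
    [0.028,-0.08,-0.003,0,0,0,0],
    [0.028,-0.12,-0.02,0,0,0,0],
    [0.028,-0.16,-0.06,-0.03,0,0,0],
    [0.028,-0.2,-0.1,-0.08,0.1,0,0],
    [0.028,-0.2,-0.1,-0.13,0.2,0,0],
    [0.028,-0.2,-0.1,-0.15,0.2,0,0],
    [0.028,-0.2,-0.1,-0.15,0.2,0,0],
  ],
)

```text
clock: 41.35
tool_pos: [449.8, -127.0, 421.9]
orientation: [0.042, 0.706, -0.043, 0.706]
wrist_force: [0.7, 0.2, 0.5]
gripper_width: 28.1
```

```bash
python3 - <<'E'
from h import *
meas()
p,d,c=cap('wrist');cv2.imwrite('pics/w18.png',p[:,:,::-1]);W=cloud('wrist',c,d)
hsv=cv2.cvtColor(p,cv2.COLOR_RGB2HSV)
y=(hsv[...,0]>20)&(hsv[...,0]<33)&(hsv[...,1]>150)&(W[...,2]>72)&(W[...,2]<80)
P=W[y];print('paddle',len(P),cv2.minAreaRect(P[:,:2].astype(np.float32)))
p,d,c=cap('scene');cv2.imwrite('pics/sc18.png',cv2.resize(p[180:330,190:400,::-1],None,fx=3.8,fy=3.8))
p,d,c=cap('side');cv2.imwrite('pics/si18.png',cv2.resize(p[180:320,230:400,::-1],None,fx=4,fy=4))
E
```

```text
t 41.35 pos [ 449.8 -127.   421.9] yawdeg [-3.00e-02  2.00e-02  8.31e+01] F [0.7 0.2 0.5] w 28.1 j [-0.53  0.22  1.48 -0.    1.44 -1.98]
paddle 26 ((579.3106079101562, -21.61975860595703), (3.6113085746765137, 8.7188081741333), 19.563405990600586)
```

View pics/w18.png

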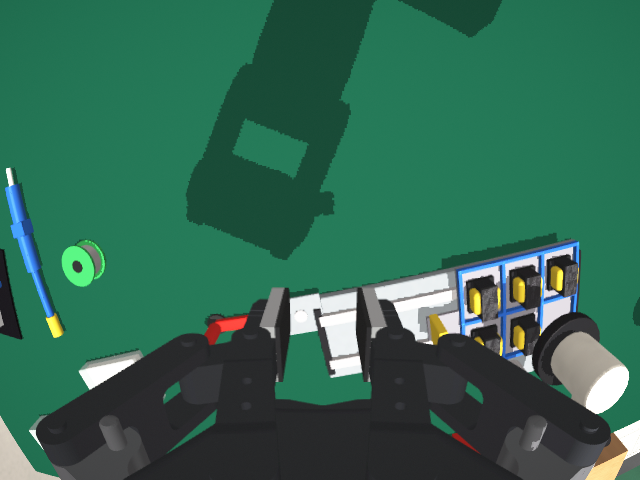

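View pics/sc18.png

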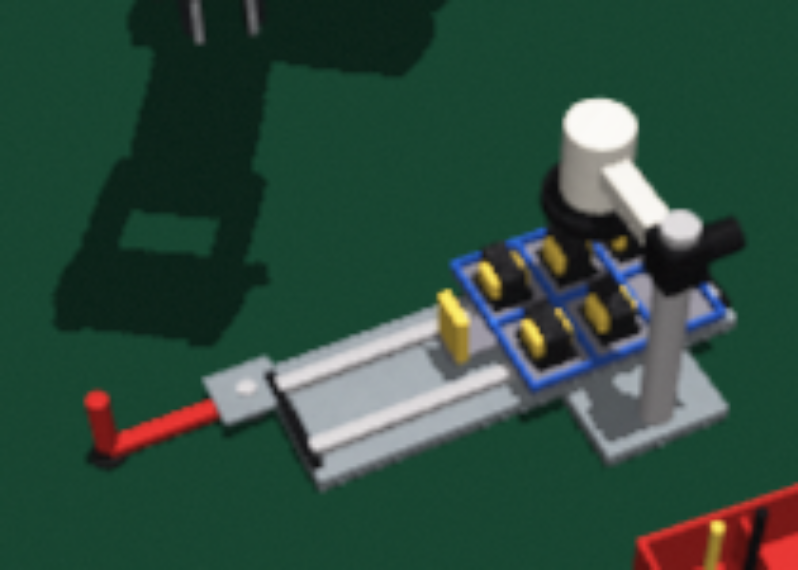

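View pics/si18.png

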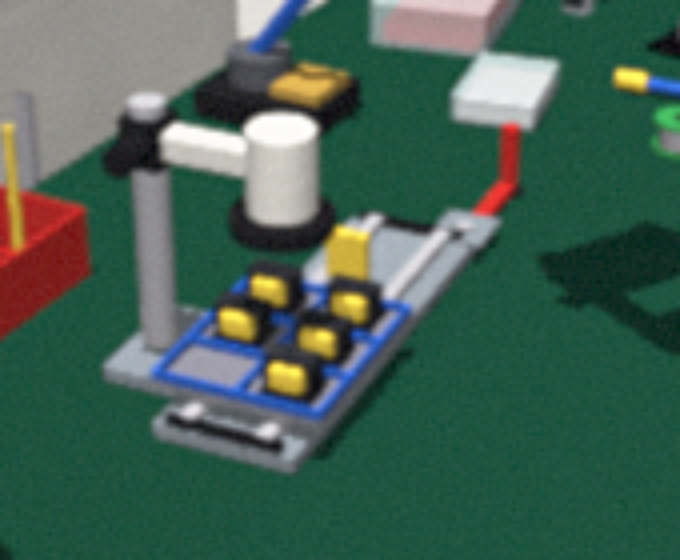

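```bash
python3 -c "
from h import *
json.dump([449.8,-127,422.5,np.radians(83.2)],open('cmd.json','w'))
rel((590,-120,380,4.7))"
```

```text
[0.042, 0.024, 0.138, np.float64(1.37), 0, 0] dist 147 deg 78
```

>>> play_rows(
  motion=[
    [0.028,0.042,0.024,0.138,1.37,0,0],
    [0.028,0.042,0.024,0.138,1.37,0,0],
    [0.028,0.042,0.024,0.138,1.37,0,0],
    [0.028,0.042,0.024,0.138,1.37,0,0],
    [0.028,0.042,0.024,0.138,1.37,0,0],
    [0.028,0.042,0.024,0.138,1.37,0,0],
    [0.028,0.042,0.024,0.138,1.37,0,0],
    [0.028,0.042,0.024,0.138,1.37,0,0],
    [0.028,0.042,0.024,0.138,1.37,0,0],
    [0.028,0.042,0.024,0.138,1.37,0,0],
    [0.028,0.042,0.024,0.138,1.37,0,0],
    [0.028,0.042,0.024,0.138,1.37,0,0],
  ],
)

```text
clock: 42.7
tool_pos: [593.8, -118.9, 378.3]
orientation: [0.478, 0.521, -0.478, 0.521]
wrist_force: [1.2, -0.6, -0.2]
gripper_width: 28.1
```

```bash
python3 - <<'E'
from h import *
meas()
p,d,c=cap('wrist');cv2.imwrite('pics/w19.png',p[:,:,::-1]);W=cloud('wrist',c,d)
hsv=cv2.cvtColor(p,cv2.COLOR_RGB2HSV)
y=(hsv[...,0]>20)&(hsv[...,0]<33)&(hsv[...,1]>150)&(W[...,2]>72)&(W[...,2]<80)
P=W[y];print('paddle',len(P),cv2.minAreaRect(P[:,:2].astype(np.float32)))
red=((hsv[...,0]<6)|(hsv[...,0]>174))&(hsv[...,1]>180)&(abs(W[...,0]-576)<40)&(abs(W[...,1]+272)<40)&(abs(W[...,2]-65)<4)
P=W[red];print('post',len(P),P.mean(0) if len(P) else 0)
E
```

```text
t 42.7 pos [ 593.8 -118.9  378.3] yawdeg [0.02 0.03 4.96] F [ 1.2 -0.6 -0.2] w 28.1 j [-0.39  0.5   1.18  0.    1.46 -0.48]
paddle 240 ((720.09228515625, 11.639240264892578), (289.5150451660156, 13.111412048339844), 13.8580322265625)
post 186 [ 576.17944431 -269.8012041    64.27349312]
```

View pics/w19.png

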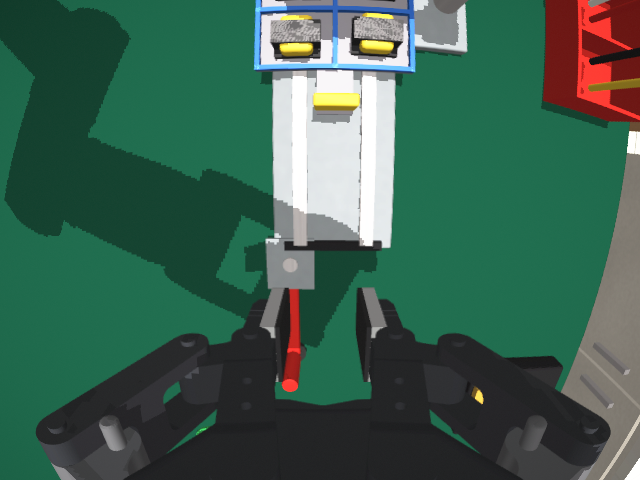

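```bash
python3 - <<'E'
from h import *
p,d,c=cap('wrist');W=cloud('wrist',c,d)
hsv=cv2.cvtColor(p,cv2.COLOR_RGB2HSV)
y=(hsv[...,0]>20)&(hsv[...,0]<33)&(hsv[...,1]>150)&(W[...,2]>72)&(W[...,2]<80)&(W[...,0]<650)
P=W[y];print('paddle',len(P),cv2.minAreaRect(P[:,:2].astype(np.float32)))
E
```

```text
paddle 195 ((595.81298828125, -19.25368881225586), (32.763946533203125, 9.24578857421875), 5.655895233154297)
```

```bash
python3 -c "
from bench import bot
print(bot.finish_job())"
```

```text
the job is handed in; nothing more can be done
None
```

I did the job in the order asked and handed it in at about 43 s of the 210 s allowed.

- **Leg:** I swung the red leg round to its end stop, which pushed back with about 29 N. In the last picture its post was at (576, -270), about where it was just after the swing, so it stayed out.
- **Tray out:** I pulled the tray to its loading stop, where it sat within about 1 mm of the expected position.
- **Transformers:** Five were on the bench, and each now stands upright in its own pocket, with one pocket left empty. One had been knocked about 40 mm aside. I saw that on the check before picking and grasped it at its new place. The height check (tops at about 66 mm on the 35 mm floor) covered four of the five; the detector missed the fifth. The pictures show that one upright too.
- **Tray in:** I pushed the loaded tray in under the camera until the stop resisted with about 23 N. The last measurement gave a travel of 179.7 mm out of 180, which is within the measuring error.

I aimed every move to stay clear of the bystander objects and saw none out of place, but I did not measure their positions at the end. No check failed. A paddle measurement disagreed because the filter also caught other yellow pixels. Limiting it to the paddle put the paddle within 1 mm of where it should be.

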